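# Set a re-bonded block under the press weight

## Robot

A 6-joint arm with a two-finger parallel gripper is mounted at the origin on a cart in front of the work surface, level with it; the furniture and walls round the work are solid. World frame = base frame: x ahead of the robot, y to its left, z up, the work surface at z = 0. Lengths are in mm, angles in degrees, forces in N, time in s.
With the tool pointing down it reaches from about 300 to 850 mm from the base axis. Payload 4.2 kg.
Tool frame: the origin (TCP) lies at the very end of the fingers, on their centre line; the grasp point (between the pads) lies 19 mm behind it (env.grip_depth is the distance from the TCP to the grasp point, in mm); y points along the fingers, z is the direction in which the jaws open and shut, and the axes are right-handed (so a half turn about y gives the same grasp; the last joint's range is limited). The gripper opens to 91 mm and grips with 3 to 60 N. Pads are 32 mm wide; open, the fingers measure 118 mm over their backs; the gripper's body (76 mm by 178 mm) begins 60 mm behind the grasp point.
Start: joints at [75.688, 18.312, 89.639, -0, 72.044, -1.146], TCP at [130.976, 559.9, 213.976] pointing down, gripper open.
Joint ranges: [-177.97, 177.97], [-48.28, 115.42], [12.27, 149.76], [-77.06, 257.06], [2.81, 150.46], [-146.56, 146.56]. Speed limits (degrees/s): [147.25, 147.25, 180, 180, 180, 180].

## Interface

Orientations are given as [roll, pitch, yaw] about the fixed x, y, z axes, in that order (R = Rz(yaw) Ry(pitch) Rx(roll)).
In Python, from workcell import state, imaging, job, env gives the robot as it stands.
- The arm moves only by the shell command python3 -m pendant 'ROWS' [FORCE]. ROWS is JSON, a list of rows, each an object with "delta_pos": the shift along the tool's x, y, z in cm, a list of three; "twist": the turn, a rotation vector about the tool's x, y, z in degrees, a list of three; "grip": the opening in per cent of the stroke, from 0 (shut) to 100 (fully open). In form: [{"delta_pos": [tx, ty, tz], "twist": [wx, wy, wz], "grip": grip}, ...]. A call has exactly 5 rows; each row is the pose to reach, as a shift and turn from the pose commanded when the call began, along the tool's axes at that moment; what a row does not reach only later rows make up. A row lasts 1/10 s, in which the tool goes at most 50 mm and 8.59 degrees, less where a joint would pass 70% of its speed; a pose out of reach is approached as far as the arm can. A call with a gripper value outside its range is refused whole. The fingers move at their own pace and stop on an object; FORCE is the grip in N (left out, the last holds). Time passes only in rows, so rows that repeat a pose let the fingers close, or fill a call up. It gives the time, the measured TCP pose, the force and the opening at its end, in the units of the state.
- state(): the state, without advancing time (a new reading comes with each control period).
- imaging.grab_frame(name): name is "side" or "top"; returns (picture, depth): 384x512x3 uint8, red, green, blue; 384x512 float32, mm along the optical axis (not along the pixel's ray), 0 where there is no reading.
- imaging.camera_info(name): a dict with "fx", "fy", "cx", "cy" (pixels), "k1" (the pictures are not rectified: a ray, as slopes to the right and down, at radius r is drawn at 1 + k1 r^2 times it, then the intrinsics apply), "R" (3x3) and "t" (3): a world point X has camera coordinates R X + t. Camera axes: x right, y down, z forward; pixel columns grow to the right and rows downward; lengths in mm; the calibration is good to about 2 mm. A picture is of the moment at which its call begins. camera_info takes no time and is no camera call.
- job.job_done(): hands the job in, once; it reports no verdict.
The state is a dict: "time_s": time; "qpos": joint angles; "qvel": joint speeds; "effort": joint torques, N m; "ee_pos": TCP position; "ee_rot": TCP orientation; "force": force on the tool from outside, world axes, zero at the start; "torque": the same for the moment, N m; "gripper_width": finger opening in mm.
Only numpy, scipy, OpenCV 4.12 (cv2) and the standard library are available. Lean on these libraries where they do the work, as an engineer would, in place of code of your own. Each camera call takes 0.05 s, during which the arm holds its last target.

## Task

The wax block has just been stuck back on its cassette and must set under load in the little block press. Without lifting the cassette off the bed, nudge it back until its long side lies square against the rear rail and slide it along until the wax block is centred on the scribed line. Then pick up the pressing weight by its ball knob, lift it clear, ease your grip so that the foot swings down and it hangs plumb, grip it firmly again, stand it gently and upright on the middle of the wax block and let go; last, swing the yoke fully round to its stop so that its hook surrounds the weight's stem, leaving the weight standing and the things around undisturbed.

Things in the scene. Friction and masses are not known exactly. Their poses are not given: they have to be found in the camera images.
- press_mark (a point): Mark scribed on the bed of a fixed aluminium press. Bed top here, 8 mm above the bench; bed x -50 to +122, y -48 to +48 mm. x axis points square into the rear rail (away from the robot, yaw within 0.2), y along it to the left. Rail: steel bar 84 mm long, 8 mm high, front face at x = +14.5 mm. Scribed line along x at y = 0. Hinge post at x = +95 mm. Nothing is over the mark while the yoke is open.
- wax_top (a point): Loose cassette on the bed, 12 g: base 28 (x) x 40 (y) x 6 mm with a wax block 24 x 25 mm on it, 12 mm high in all. Point: centre of the wax top; x towards its rear long side, y along it. From here the base reaches 14 mm fore and aft, 16.5 to +y, 23.5 to -y. In place it is at x = 0.5, y = 0 mm of the mark; it starts 14 to 24 mm short of that, up to 17 mm to either side, askew up to 0.25.
- weight_knob (a point): Centre of the weight's 24 mm black ball. Weight 0.31 to 0.43 kg: steel foot 42 x 42 x 25 mm, 10 mm stem, ball; centre of gravity 97 mm from here. Starts lying, stem level 21 mm above the bench, knob to the robot. x axis: foot to knob (up when hanging). Pinched across the stem it keeps its angle at 100 N, hangs within 0.3 rad of plumb at 25 N, slips under 4 N; it may creep 5 mm to the knob end.
- weight_foot (a point): Centre of the flat pressing face of the weight's foot, 115 mm from the ball's centre along the stem; same axes as the knob.
- yoke (a joint): Yoke of the press about its upright hinge: 0 = closed at its stop, hook round the mark; grows as it swings out to the robot's right (counter-clockwise from above) to 1.7 rad; starts at 1.1 to 1.5. It stays where it is left; moving it takes about 1.5 N at the pin.
- yoke_pin (a point): Middle of the upright finger pin on the yoke's arm, 10 mm thick, its top 11 mm above and the arm's face 13 mm below this point, 50 mm from the hinge. Arm: steel bar 13 x 8 mm, 69 to 77 mm above the bench, with an end hook whose 20 mm slot, 95 mm from the hinge, opens towards the press's +y and encloses the mark when closed.
- yoke_hinge (a point): Point on the yoke's upright hinge axis, level with the pin's middle: 95 mm behind the press mark (its +x), 90 mm above the bench.
- timer: Bystander: white bench timer 62 x 62 x 23 mm; origin at the centre of its underside.
- dish: Bystander: small clear covered dish, 64 mm across, 17 mm high; origin under its centre.
- spare_a: Bystander: spare cassette with a wax block, 29 x 40 x 13 mm, lying on the bench; origin under its centre.
- spare_b: Bystander: another spare cassette, 28 x 40 x 13 mm, lying on the bench; origin under its centre.
Things that resemble listed ones, but are neither listed nor needed, are in the scene too. What is shaped like the part that bears wax_top but turquoise is not meant.

How it is judged:
By the outcome, as a careful person would: the job done as asked, in the order asked, and still so for the second after the job is handed in, with the robot touching nothing.
It also fails if it takes over 67 s, if anything falls off the work surface, if the arm or the gripper's body presses on something with over 40 N, if the wrist force passes 120 N, or if a joint passes its speed limit or range.

## Working session

There is one attempt and no reset: what is moved stays moved. The work goes in short steps, Python scripts to look and compute and a shell command to move; the robot and the scene stay as the last step left them, time stands still between calls to the robot, and variables do not carry over. Pictures are saved under pics/ and viewed, and the job is handed in when it is done.

```bash
ls -la; mkdir -p pics
python3 - <<'E'
from workcell import state, imaging, job, env
import cv2, numpy as np
print(state())
for n in ("side","top"):
    p,d=imaging.grab_frame(n)
    cv2.imwrite(f"pics/{n}0.png",cv2.resize(p[:,:,::-1],(800,600),interpolation=cv2.INTER_CUBIC))
    np.savez(f"pics/{n}0.npz",p=p,d=d)
    print(n,imaging.camera_info(n))
E
```

```text
total 12
drwxr-xr-x  3 agent agent 4096 Dec  7 15:03 .
drwxr-xr-x 23 root  root  4096 Dec  7 15:03 ..
drwxr-xr-x  2 agent agent 4096 Dec  7 15:03 pics
{'time_s': 0.0, 'qpos': array([ 7.56879532e+01,  1.83522738e+01,  8.97065279e+01, -4.47344128e-04,
        7.20429481e+01, -1.14579542e+00]), 'qvel': array([-0.03779964,  0.09070773,  0.07227783, -0.06295474,  0.08896323,
        0.02422599]), 'effort': array([-3.45642020e-04, -4.12478149e+01, -2.31969774e+01,  7.26699340e-02,
        4.58683167e-02, -1.80786601e-04]), 'ee_pos': array([130.84850705, 559.39900058, 213.1131063 ]), 'ee_rot': array([-9.01017381e+01,  1.60942568e-03, -1.31661145e+01]), 'force': array([-0.09015918, -0.85522641,  1.05744862]), 'torque': array([-0.00795242,  0.04972037,  0.04502485]), 'gripper_width': 91.15715102929336}
side {'fx': 404.40496101995456, 'fy': 404.40496101995456, 'cx': 251.81899649227122, 'cy': 193.53552929441832, 'k1': -0.05873453384703066, 'R': array([[-0.99988181, -0.00541697,  0.01438841],
       [-0.01466227,  0.61749729, -0.78643634],
       [-0.00462471, -0.78655436, -0.61750373]]), 't': array([497.49600186, 106.51610716, 931.86458003])}
top {'fx': 491.3816659254055, 'fy': 491.3816659254055, 'cx': 262.5842324117022, 'cy': 198.47404557504717, 'k1': -0.14663005436181628, 'R': array([[ 0.0169838 , -0.99983002, -0.00717525],
       [-0.98846025, -0.01570944, -0.15066369],
       [ 0.15052536,  0.00965129, -0.98855904]]), 't': array([ -57.99503353,  510.50077386, 1090.66924808])}
```

View pics/side0.png

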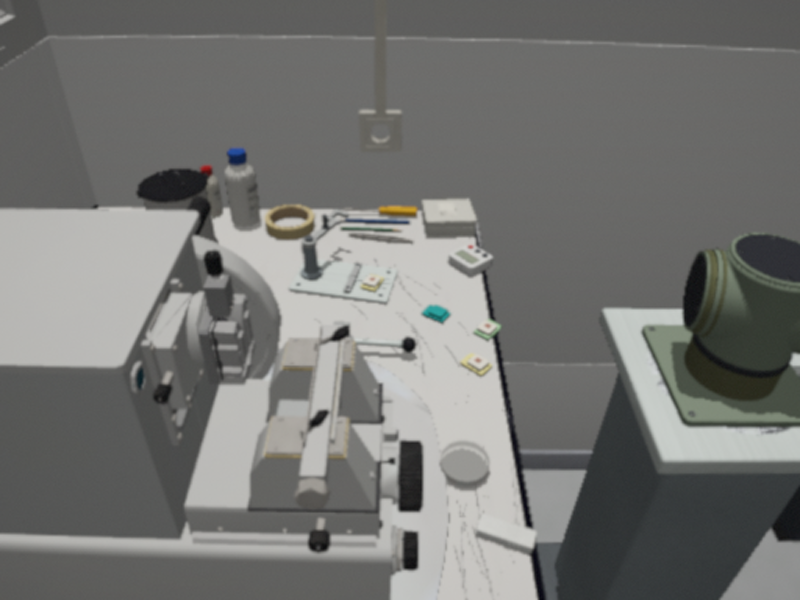

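View pics/top0.png

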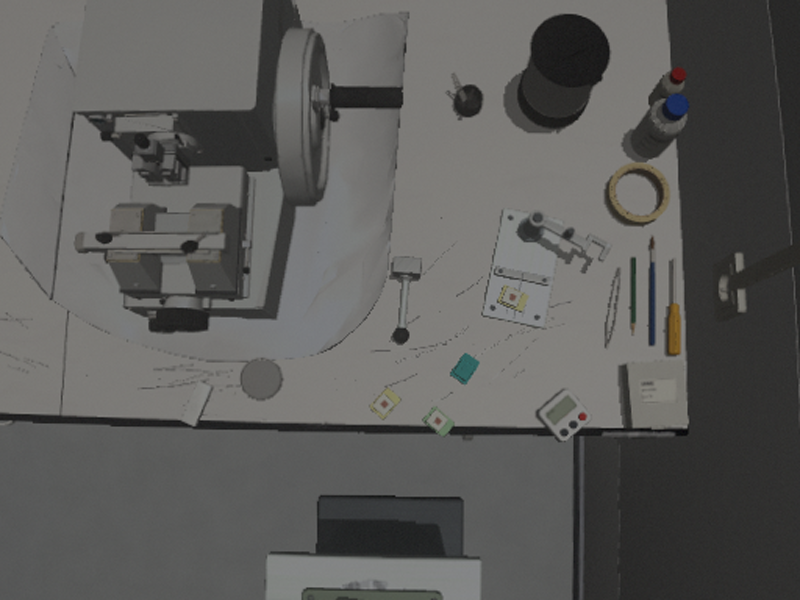

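The top view shows the press at about (525,270) of the 800x600 picture, the weight at (402,300) and the yoke swung out to the right. The cassette to use is at (512,297), and the turquoise decoy is at (465,368). The side view shows the same things. Next I'll write helpers and zoom in.

```bash
cat > h.py <<'E'
import numpy as np, cv2
from workcell import state, imaging, job, env
CI={n:imaging.camera_info(n) for n in("side","top")}
def ray(n,u,v):
    c=CI[n];K=np.array([[c['fx'],0,c['cx']],[0,c['fy'],c['cy']],[0,0,1]])
    p=cv2.undistortPoints(np.array([[[u,v]]],float),K,np.array([c['k1'],0,0,0,0]))[0,0]
    R=np.array(c['R']);o=-R.T@np.array(c['t']);return o,R.T@np.array([p[0],p[1],1.])
def plane(n,u,v,z):
    o,d=ray(n,u,v);return o+d*(z-o[2])/d[2]
def proj(n,X):
    c=CI[n];K=np.array([[c['fx'],0,c['cx']],[0,c['fy'],c['cy']],[0,0,1]])
    return cv2.projectPoints(np.array([X],float),cv2.Rodrigues(np.array(c['R']))[0],np.array(c['t'],float),K,np.array([c['k1'],0,0,0,0]))[0][0,0]
def tri(a,b):
    o1,d1=ray("side",*a);o2,d2=ray("top",*b)
    A=np.stack([d1,-d2],1);s=np.linalg.lstsq(A,o2-o1,rcond=None)[0]
    p,q=o1+d1*s[0],o2+d2*s[1];return (p+q)/2,np.linalg.norm(p-q)
def crop(n,p,x0,y0,w,h,name,f=6):
    c=p[y0:y0+h,x0:x0+w,::-1]
    c=cv2.convertScaleAbs(c,alpha=1.6 if n=="top" else 1.1)
    cv2.imwrite(f"pics/{name}.png",cv2.resize(c,(w*f,h*f),interpolation=cv2.INTER_CUBIC))
E
python3 - <<'E'
from h import *
t=np.load('pics/top0.npz')['p'];s=np.load('pics/side0.npz')['p']
crop("top",t,240,130,160,95,"ct0",5)
crop("top",t,300,130,100,90,"ct1",6)
crop("side",s,180,140,140,100,"cs0",5)
E
```

```text
(no output)
```

View pics/ct0.png

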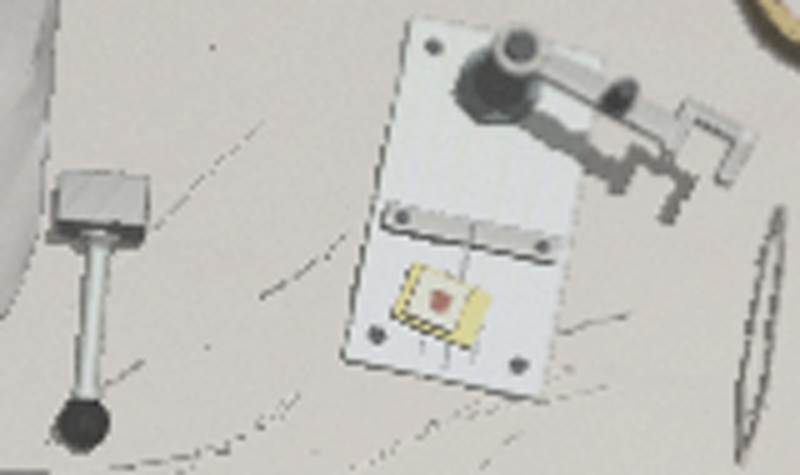

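View pics/ct1.png

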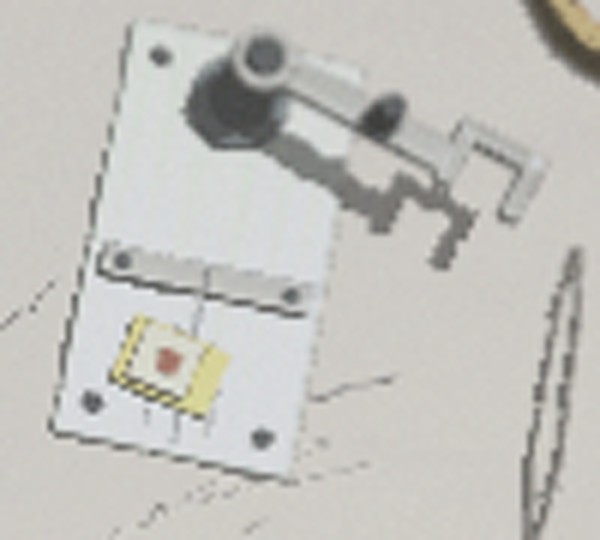

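View pics/cs0.png

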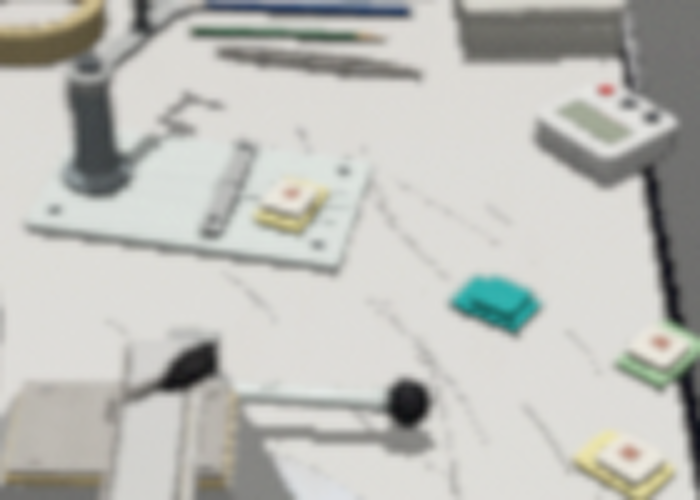

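Run:
```python
from h import *
t=np.load('pics/top0.npz')['p'];s=np.load('pics/side0.npz')['p']
# bed corners from ct1 (manual), pixel centres
def q(x,y,f=6,ox=300,oy=130): return ((x+.5)/f-.5+ox,(y+.5)/f-.5+oy)
C={k:plane("top",*q(*v),8)[:2] for k,v in dict(RL=(135,22),FL=(52,431),FR=(291,482)).items()}
print(C)
for a,b in(("RL","FL"),("FL","FR")): print(a,b,np.linalg.norm(C[a]-C[b]))
u=C['RL']-C['FL'];v=C['FL']-C['FR']
print("yaw",np.degrees(np.arctan2(u[1],u[0])),np.degrees(np.arctan2(v[1],v[0]))-90)
l=[plane("top",*q(*p),8)[:2] for p in((207,285),(173,440))]
print("line",l,np.degrees(np.arctan2(*(l[0]-l[1])[::-1])))
print("knob top",plane("top",*q(82,425,5,240,130),21))
def cs(x,y): return ((x+.5)/5-.5+180,(y+.5)/5-.5+140)
print("knob tri",tri(cs(407,403),q(82,425,5,240,130)))
print("hinge top",[plane("top",*q(265,57),z) for z in(90,)])
print("pin",[plane("top",*q(388,112),z) for z in(90,101)])
print("foot top corners z42",[plane("top",*q(*p,5,240,130),42)[:2] for p in((60,170),(152,175),(55,228),(142,234))])
# knob mask
g=t.max(2); m=(g<50).astype(np.uint8); m[:205]=0;m[225:]=0;m[:,:245]=0;m[:,270:]=0
M=cv2.moments(m,True);print("knob c",M['m10']/M['m00'],M['m01']/M['m00'],M['m00'], plane("top",M['m10']/M['m00'],M['m01']/M['m00'],21))
# yellow cassette
hsv=cv2.cvtColor(t,cv2.COLOR_RGB2HSV)
r=t.astype(int); m=((r[:,:,0]-r[:,:,2])>35).astype(np.uint8)
ys,xs=np.nonzero(m[180:205,315:345]); print(len(ys))
for row in t[180:204,316:342]: print(' '.join('%3d,%3d'%(a[0],a[2]) for a in row))
```

```text
{'RL': array([ 677.88628915, -190.49876922]), 'FL': array([ 510.71382835, -157.17063433]), 'FR': array([ 491.91856152, -251.51966141])}
RL FL 170.46230147175282
FL FR 96.20291558255887
yaw -11.274877891483019 -11.266401446375653
line [array([ 570.2649372 , -218.71580348]), array([ 507.88489379, -204.91388154])] -12.476009318068275
knob top [475.91638438 -34.7743571   21.        ]
knob tri (array([476.30959419, -34.78748771,  19.9539634 ]), np.float64(0.5397330455950424))
hinge top [array([ 641.25074853, -229.95855835,   90.        ])]
pin [array([ 621.00133383, -275.98671354,   90.        ]), array([ 618.11280872, -273.76029441,  101.        ])]
foot top corners z42 [array([592.20087123, -22.7815588 ]), array([590.4807673 , -65.45673752]), array([564.75218512, -21.04092065]), array([562.55044274, -61.24645933])]
knob c 256.30555555555554 214.18055555555554 72.0 [476.90883865 -35.46571786  21.        ]
49
134,135 135,137 134,136 134,137 134,137 134,137 134,137 133,137 135,138 135,138 134,137 134,136 134,135 135,136 134,136 134,137 131,132 118,122 132,135 133,135 131,131 108,107  87, 8
[... 4109 characters left out ...]
,137 134,135 117,119 120,123 135,137 135,138 133,137 135,138 134,137 134,137
134,138 134,138 133,137 135,137 134,138 136,138 134,137 134,137 135,137 134,137 134,137 134,138 131,135 106,109 134,137 134,137 134,137 133,134 121,123 135,138 135,138 134,137 134,138 134,137 134,137 135,138
133,136 133,136 134,137 134,138 134,137 134,138 134,137 133,136 135,138 134,138 136,139 133,137 132,135 119,123 135,138 135,138 134,137 133,134 120,123 135,138 134,137 135,138 134,138 135,138 134,138 125,128
 79, 77  93, 92 109,109 126,128 132,132 132,136 133,136 133,137 135,138 134,137 135,138 133,136 117,121 119,122 135,138 134,137 135,137 135,137 135,137 135,138 134,137 134,137 135,137 134,136 133,136 126,130
```

```bash
cat >> h.py <<'E'
def meas_cassette(t,x0=310,y0=165,w=45,h=45,verb=True):
    r=t[y0:y0+h,x0:x0+w].astype(int);d=r[:,:,0]-r[:,:,2];R=r[:,:,0]
    m=((d>4)&(R>98)).astype(np.uint8)
    # red label
    red=((d>22)&(R<118)&(r[:,:,1]<0.75*R)).astype(np.uint8)
    M=cv2.moments(red,True);out={}
    if M['m00']>3: out['red']=plane("top",M['m10']/M['m00']+x0,M['m01']/M['m00']+y0,20)[:2]
    wax=(((d>4)&(d<16)&(R>122))).astype(np.uint8)
    wax=cv2.morphologyEx(wax|red,cv2.MORPH_CLOSE,np.ones((3,3),np.uint8))
    n,l,st,ce=cv2.connectedComponentsWithStats(wax);k=1+np.argmax(st[1:,4]);
    c=cv2.findContours((l==k).astype(np.uint8),cv2.RETR_EXTERNAL,cv2.CHAIN_APPROX_NONE)[0][0].reshape(-1,2)
    P=np.array([plane("top",a+x0,b+y0,20)[:2] for a,b in c],np.float32)
    out['wax']=cv2.minAreaRect(P);M=cv2.moments(l.astype(np.uint8)==k,True) if 0 else ce[k];out['waxc']=plane("top",ce[k][0]+x0,ce[k][1]+y0,20)[:2]
    return out
YAW=-11.3
E
python3 - <<'E'
from h import *
t=np.load('pics/top0.npz')['p']
print(meas_cassette(t))
# line subpixel: per row darkness centroid
pts=[]
g=t.astype(float).mean(2)
for y in list(range(179,186)):
    seg=136-g[y,329:337];seg[seg<6]=0;pts.append((329+(seg*np.arange(8)).sum()/seg.sum(),y))
for y in range(196,203):
    seg=136-g[y,327:332];seg[seg<6]=0;pts.append((327+(seg*np.arange(5)).sum()/seg.sum(),y))
W=np.array([plane("top",*p,8)[:2] for p in pts]);print(W.round(1).tolist())
f=np.polyfit(W[:,0],W[:,1],1);print("line yaw",np.degrees(np.arctan(f[0])),"y at 550",np.polyval(f,550))
# yellow right corners & rail front edge
def q(x,y,f=6,ox=300,oy=130): return ((x+.5)/f-.5+ox,(y+.5)/f-.5+oy)
a,b=[plane("top",*q(*p),16)[:2] for p in((97,270),(303,312))];print("rail front top",a,b,np.degrees(np.arctan2(*(a-b)[::-1]))-90,np.linalg.norm(a-b))
print("base corners z14",[plane("top",*q(*p),14)[:2].round(1).tolist() for p in((140,314),(230,352),(210,412),(112,378))])
for nm,z in(("dish",(262,378)),("micro",(180,330)),("timer",(565,410))): print(nm,plane("top",z[0]*.64,z[1]*.64,20))
E
```

```text
{'red': array([ 537.40125443, -201.18109683]), 'wax': ((498.7266845703125, -194.13604736328125), (14.124467849731445, 67.88800811767578), 0.8733705878257751), 'waxc': array([ 496.11440483, -184.92432618])}
[[565.6, -219.7], [563.1, -216.1], [560.7, -216.1], [558.3, -214.8], [555.9, -214.7], [553.4, -210.3], [551.0, -210.0], [524.4, -206.3], [522.0, -204.5], [519.7, -208.5], [517.3, -206.3], [514.9, -206.3], [512.5, -206.3], [510.1, -206.3]]
line yaw -11.552063706221247 y at 550 -212.948285355473
rail front top [ 573.94299021 -174.11299455] [ 558.49680366 -255.6023855 ] -10.732993734026905 82.94037325925424
base corners z14 [[557.0, -191.3], [542.4, -226.8], [518.3, -218.8], [531.2, -180.2]]
dish [408.59872454 169.33344286  20.        ]
micro [478.23333693 298.45276579  20.        ]
timer [ 368.694529   -280.31346001   20.        ]
```

```bash
cat >> h.py <<'E'
import json,os
from scipy.spatial.transform import Rotation as Ro
MARK=np.array([550.8,-213.2]);U=np.array([np.cos(np.radians(YAW)),np.sin(np.radians(YAW))]);V=np.array([-U[1],U[0]])
def pw(x,y): return MARK+x*U+y*V
def wp(p): d=np.array(p)[:2]-MARK; return np.array([d@U,d@V])
def getcmd(): return json.load(open('cmd.json')) if os.path.exists('cmd.json') else dict(p=[130.976,559.9,213.976],r=[-90,0,-13.166])
def plan(p,yaw=None,pitch=0,roll=-90,save=True):
    c=getcmd();R0=Ro.from_euler('xyz',c['r'],degrees=True)
    r=[roll,pitch,c['r'][2] if yaw is None else yaw]
    R1=Ro.from_euler('xyz',r,degrees=True)
    d=np.round(R0.inv().apply(np.array(p)-c['p'])/10,2);w=np.round((R0.inv()*R1).as_rotvec(degrees=True),1)
    pn=np.array(c['p'])+R0.apply(d*10);rn=(R0*Ro.from_rotvec(w,degrees=True)).as_euler('xyz',degrees=True)
    if save: json.dump(dict(p=list(pn),r=list(rn)),open('cmd.json','w'))
    print('delta',d.tolist(),'twist',w.tolist(),'| cmd now',pn.round(1),rn.round(1))
E
python3 - <<'E'
from h import *
b=np.array([537.2,-204.3]);print(wp(b))
g=b-4*np.array([np.cos(np.radians(-23)),np.sin(np.radians(-23))]);print(g)
s=np.array([130.976,559.9,213.976]);e=np.array([*g,150])
for k in(1,2,3,4): plan(s+(e-s)*k/4, -13.166 if k<4 else -23)
E
```

```text
[-15.08028004   6.0626029 ]
[ 533.51798059 -202.73707549]
delta [14.14, 1.6, -16.27] twist [0.0, 0.0, 0.0] | cmd now [231.6 369.3 198. ] [-90.    0.  -13.2]
delta [14.14, 1.6, -16.28] twist [0.0, 0.0, -0.0] | cmd now [332.2 178.5 182. ] [-90.    0.  -13.2]
delta [14.15, 1.6, -16.27] twist [0.0, -0.0, -0.0] | cmd now [432.9 -12.1 166. ] [-90.    0.  -13.2]
delta [14.14, 1.6, -16.27] twist [0.0, 9.8, -0.0] | cmd now [ 533.5 -202.7  150. ] [-90.   0. -23.]
```

```bash
python3 -m pendant '[{"delta_pos":[2.8,0.3,-3.2],"twist":[0,0,0],"grip":66},{"delta_pos":[5.6,0.6,-6.4],"twist":[0,0,0],"grip":66},{"delta_pos":[8.5,1,-9.8],"twist":[0,0,0],"grip":66},{"delta_pos":[11.3,1.3,-13],"twist":[0,0,0],"grip":66},{"delta_pos":[14.14,1.6,-16.27],"twist":[0,0,0],"grip":66}]' 5
python3 -m pendant '[{"delta_pos":[2.8,0.3,-3.2],"twist":[0,0,0],"grip":66},{"delta_pos":[5.6,0.6,-6.4],"twist":[0,0,0],"grip":66},{"delta_pos":[8.5,1,-9.8],"twist":[0,0,0],"grip":66},{"delta_pos":[11.3,1.3,-13],"twist":[0,0,0],"grip":66},{"delta_pos":[14.14,1.6,-16.28],"twist":[0,0,0],"grip":66}]' 5
```

```text
time_s: 0.6
ee_pos: [231.9, 367.5, 197.5]
ee_rot: [-90.0, 0.0, -13.1]
force: [1.5, 0.2, 0.4]
gripper_width: 60.9
time_s: 1.1
ee_pos: [332.5, 176.9, 181.7]
ee_rot: [-90.0, -0.0, -13.1]
force: [1.3, 1.1, -0.7]
gripper_width: 60.1
```

```bash
python3 -m pendant '[{"delta_pos":[2.8,0.3,-3.2],"twist":[0,0,0],"grip":66},{"delta_pos":[5.6,0.6,-6.4],"twist":[0,0,0],"grip":66},{"delta_pos":[8.5,1,-9.8],"twist":[0,0,0],"grip":66},{"delta_pos":[11.3,1.3,-13],"twist":[0,0,0],"grip":66},{"delta_pos":[14.15,1.6,-16.27],"twist":[0,0,0],"grip":66}]' 5
python3 -m pendant '[{"delta_pos":[2.8,0.3,-3.3],"twist":[0,2,0],"grip":66},{"delta_pos":[5.6,0.6,-6.5],"twist":[0,4,0],"grip":66},{"delta_pos":[8.5,1,-9.8],"twist":[0,6,0],"grip":66},{"delta_pos":[11.3,1.3,-13],"twist":[0,8,0],"grip":66},{"delta_pos":[14.14,1.6,-16.27],"twist":[0,9.8,0],"grip":66}]' 5
python3 - <<'E'
from h import *
c=getcmd()
plan([c['p'][0],c['p'][1],50]);print(state()['ee_pos'])
E
```

```text
time_s: 1.6
ee_pos: [433.2, -13.9, 165.6]
ee_rot: [-90.0, 0.0, -13.2]
force: [0.9, 0.6, -0.3]
gripper_width: 60.2
time_s: 2.1
ee_pos: [533.8, -204.3, 149.3]
ee_rot: [-90.0, 0.1, -23.1]
force: [1.0, 0.1, 0.3]
gripper_width: 60.1
delta [0.0, 10.0, -0.0] twist [0.0, 0.0, -0.0] | cmd now [ 533.5 -202.7   50. ] [-90.   0. -23.]
[ 533.81891591 -204.33133527  149.30433432]
```

```bash
python3 -m pendant '[{"delta_pos":[0,3,0],"twist":[0,0,0],"grip":66},{"delta_pos":[0,6,0],"twist":[0,0,0],"grip":66},{"delta_pos":[0,8,0],"twist":[0,0,0],"grip":66},{"delta_pos":[0,10,0],"twist":[0,0,0],"grip":66},{"delta_pos":[0,10,0],"twist":[0,0,0],"grip":66}]' 5
python3 - <<'E'
from h import *
p,d=imaging.grab_frame("top");np.savez("pics/t1.npz",p=p,d=d);crop("top",p,280,120,130,100,"t1",6)
p,d=imaging.grab_frame("side");crop("side",p,160,110,130,100,"s1",6)
print(state()['ee_pos'],state()['ee_rot'])
E
```

```text
time_s: 2.6
ee_pos: [531.2, -201.9, 46.9]
ee_rot: [-90.0, 0.4, -23.0]
force: [-0.1, -0.1, 0.4]
gripper_width: 59.9
[ 533.50559349 -202.69858614   49.87637503] [-8.99955413e+01  4.10572867e-02 -2.29650791e+01]
```

View pics/t1.png

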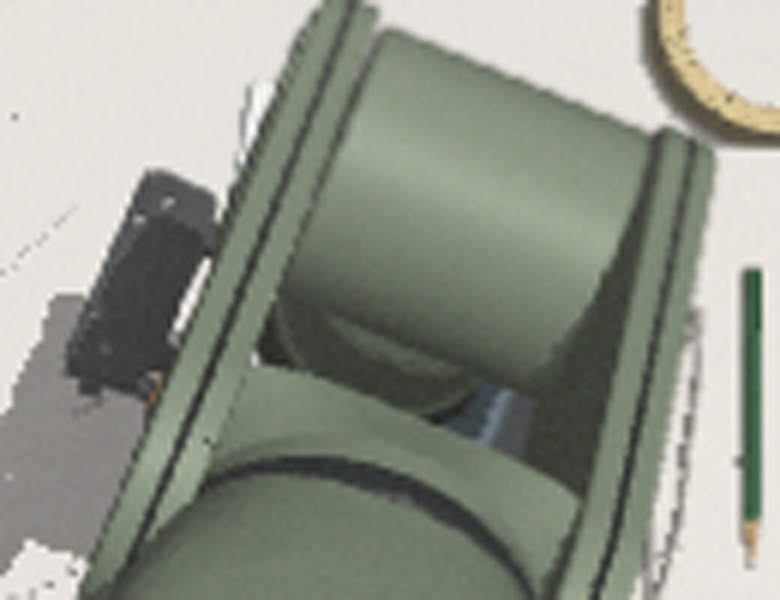

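View pics/s1.png

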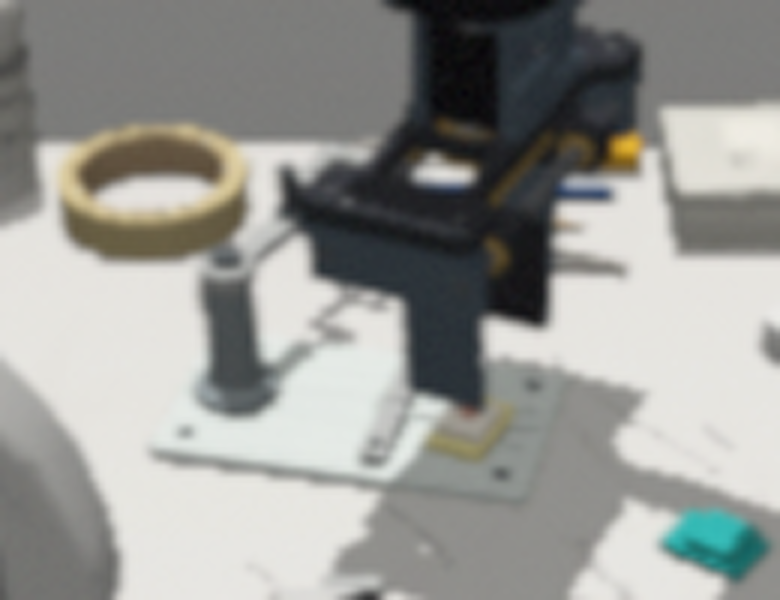

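```bash
python3 -m pendant '[{"delta_pos":[0,1.5,0],"twist":[0,0,0],"grip":66},{"delta_pos":[0,3,0],"twist":[0,0,0],"grip":66},{"delta_pos":[0,3.6,0],"twist":[0,0,0],"grip":66},{"delta_pos":[0,4.0,0],"twist":[0,0,0],"grip":66},{"delta_pos":[0,4.0,0],"twist":[0,0,0],"grip":66}]' 5
python3 - <<'E'
from h import *
c=getcmd()
plan([c['p'][0],c['p'][1],10]);print(state()['ee_pos'])
p,d=imaging.grab_frame("side");crop("side",p,160,130,130,100,"s2",6)
E
```

```text
time_s: 3.2
ee_pos: [533.9, -202.8, 10.4]
ee_rot: [-90.0, -0.0, -23.0]
force: [-0.0, 0.7, 0.7]
gripper_width: 60.1
delta [0.0, 4.0, -0.0] twist [0.0, 0.0, -0.0] | cmd now [ 533.5 -202.7   10. ] [-90.   0. -23.]
[ 533.86563571 -202.82004931   10.35439296]
```

View pics/s2.png

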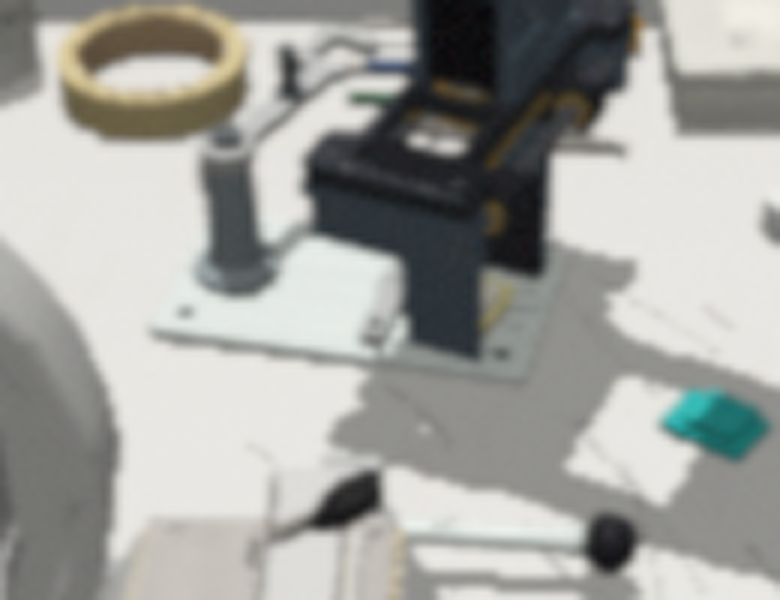

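The fingers straddle the cassette: the near finger is at about (445,300) with a yellow base corner visible behind it. Closing lightly.

```bash
python3 -m pendant '[{"delta_pos":[0,0,0],"twist":[0,0,0],"grip":56},{"delta_pos":[0,0,0],"twist":[0,0,0],"grip":50},{"delta_pos":[0,0,0],"twist":[0,0,0],"grip":46},{"delta_pos":[0,0,0],"twist":[0,0,0],"grip":42},{"delta_pos":[0,0,0],"twist":[0,0,0],"grip":38}]' 4
python3 - <<'E'
from h import *
print(state()['ee_pos'],state()['gripper_width'],state()['force'])
g=pw(-4.5,-3.5);print(g)
plan([*g,10],yaw=YAW)
E
```

```text
time_s: 3.75
ee_pos: [533.7, -202.8, 10.2]
ee_rot: [-90.0, -0.0, -23.0]
force: [-0.4, 0.8, 3.1]
gripper_width: 40.6
[ 533.70248512 -202.78433224   10.19444825] 40.550621594644255 [-0.43877737  0.83301887  3.07099712]
[ 545.70142253 -215.75039366]
delta [1.63, -0.0, -0.72] twist [-0.0, -11.7, -0.0] | cmd now [ 545.7 -215.7   10. ] [-90.    0.  -11.3]
```

```bash
python3 -m pendant '[{"delta_pos":[0.2,0,-0.1],"twist":[0,-3,0],"grip":38},{"delta_pos":[0.5,0,-0.2],"twist":[0,-6,0],"grip":38},{"delta_pos":[0.9,0,-0.4],"twist":[0,-9,0],"grip":38},{"delta_pos":[1.3,0,-0.6],"twist":[0,-11.7,0],"grip":38},{"delta_pos":[1.63,0,-0.72],"twist":[0,-11.7,0],"grip":38}]' 4
python3 - <<'E'
from h import *
p,d=imaging.grab_frame("side");crop("side",p,180,150,80,60,"s3",9)
s=state();print(s['ee_pos'],s['gripper_width'],s['force'],wp(s['ee_pos']))
E
```

```text
time_s: 4.25
ee_pos: [545.3, -215.3, 10.2]
ee_rot: [-90.0, 0.1, -11.3]
force: [-3.6, 2.3, 4.6]
gripper_width: 40.3
[ 546.02189689 -215.94159316   10.16882822] 40.11436773423834 [-0.4891961   0.73629803  2.68917985] [-4.14827334 -3.62469733]
```

View pics/s3.png

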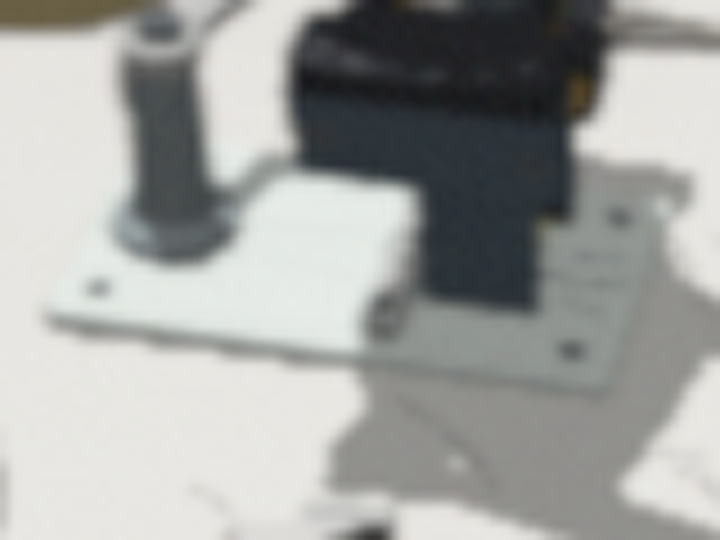

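```bash
python3 -m pendant '[{"delta_pos":[0.05,0,0],"twist":[0,0,0],"grip":38},{"delta_pos":[0.1,0,0],"twist":[0,0,0],"grip":38},{"delta_pos":[0.15,0,0],"twist":[0,0,0],"grip":38},{"delta_pos":[0.2,0,0],"twist":[0,0,0],"grip":38},{"delta_pos":[0.2,0,0],"twist":[0,0,0],"grip":38}]' 4
python3 - <<'E'
from h import *
c=getcmd();p=np.array(c['p']);p[:2]+=2*U;plan(p,yaw=YAW)
s=state();print(s['ee_pos'],s['gripper_width'],s['force'],wp(s['ee_pos']), s['force'][:2]@U)
E
```

```text
time_s: 4.8
ee_pos: [547.2, -216.1, 9.9]
ee_rot: [-90.0, 0.1, -11.3]
force: [-4.1, 0.4, 5.2]
gripper_width: 40.6
delta [0.2, -0.0, -0.0] twist [0.0, 0.0, -0.0] | cmd now [ 547.7 -216.1   10. ] [-90.    0.  -11.3]
[ 547.17788835 -216.05186591    9.90921117] 40.5951427344893 [-4.11050448  0.3965738   5.19027524] [-2.99308365 -3.50632033] -4.1085280529696595
```

```bash
python3 -m pendant '[{"delta_pos":[0.03,0,0],"twist":[0,0,0],"grip":38},{"delta_pos":[0.06,0,0],"twist":[0,0,0],"grip":38},{"delta_pos":[0.1,0,0],"twist":[0,0,0],"grip":38},{"delta_pos":[0.1,0,0],"twist":[0,0,0],"grip":38},{"delta_pos":[0.1,0,0],"twist":[0,0,0],"grip":38}]' 4
python3 - <<'E'
from h import *
c=getcmd();p=np.array(c['p']);p[:2]+=1*U;plan(p,yaw=YAW)
s=state();print(s['ee_pos'],s['gripper_width'],s['force'],wp(s['ee_pos']), s['force'][:2]@U)
c=getcmd();p=np.array(c['p']);plan([p[0],p[1],60],save=False)
E
```

```text
time_s: 5.3
ee_pos: [547.8, -216.2, 9.9]
ee_rot: [-90.0, 0.1, -11.3]
force: [-3.9, -0.1, 5.8]
gripper_width: 40.6
delta [0.1, -0.0, -0.0] twist [0.0, 0.0, -0.0] | cmd now [ 548.7 -216.3   10. ] [-90.    0.  -11.3]
[ 547.83050319 -216.15521519    9.87776599] 40.559064246521935 [-3.93832909 -0.0701794   5.77201808] [-2.33286908 -3.47978878] -3.848231855337543
delta [-0.0, -5.0, 0.0] twist [0.0, 0.0, -0.0] | cmd now [ 548.7 -216.3   60. ] [-90.    0.  -11.3]
```

```bash
python3 -m pendant '[{"delta_pos":[0,0,0],"twist":[0,0,0],"grip":50},{"delta_pos":[0,0,0],"twist":[0,0,0],"grip":60},{"delta_pos":[0,0,0],"twist":[0,0,0],"grip":64},{"delta_pos":[0,-2,0],"twist":[0,0,0],"grip":64},{"delta_pos":[0,-5,0],"twist":[0,0,0],"grip":64}]' 4
python3 - <<'E'
from h import *
c=getcmd();p=np.array(c['p']);plan([p[0],p[1],60])
plan([476.5,-35.2,110],yaw=-4.3)
print(state()['force'])
E
```

```text
time_s: 5.8
ee_pos: [548.9, -215.7, 58.8]
ee_rot: [-89.9, 0.1, -11.3]
force: [0.6, 0.4, 0.2]
gripper_width: 58.5
delta [-0.0, -5.0, 0.0] twist [0.0, 0.0, -0.0] | cmd now [ 548.7 -216.3   60. ] [-90.    0.  -11.3]
delta [-10.62, -5.0, 16.35] twist [0.0, -7.0, -0.0] | cmd now [476.5 -35.2 110. ] [-90.    0.   -4.3]
[0.64388105 0.38941459 0.16188985]
```

```bash
python3 -m pendant '[{"delta_pos":[-1.5,-3,2.5],"twist":[0,-1,0],"grip":60},{"delta_pos":[-4,-4,6],"twist":[0,-3,0],"grip":60},{"delta_pos":[-7,-5,10.5],"twist":[0,-5,0],"grip":60},{"delta_pos":[-9.5,-5,14.5],"twist":[0,-7,0],"grip":60},{"delta_pos":[-10.62,-5,16.35],"twist":[0,-7,0],"grip":60}]' 4
python3 - <<'E'
from h import *
p,d=imaging.grab_frame("top");np.savez("pics/t2.npz",p=p,d=d);crop("top",p,240,125,160,100,"t2a",5);crop("top",p,305,160,50,50,"t2",11)
p,d=imaging.grab_frame("side");np.savez("pics/s4.npz",p=p);crop("side",p,180,140,130,100,"s4",6)
print(state()['ee_pos'])
E
```

```text
time_s: 6.3
ee_pos: [476.1, -32.0, 110.6]
ee_rot: [-89.9, -0.2, -4.2]
force: [0.5, 0.2, -0.6]
gripper_width: 54.7
[476.44539968 -32.33934601 110.42356254]
```

View pics/t2a.png

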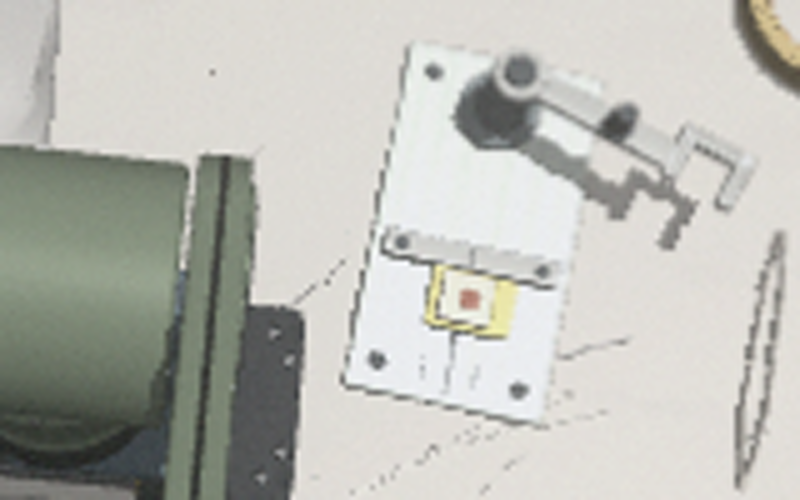

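View pics/t2.png

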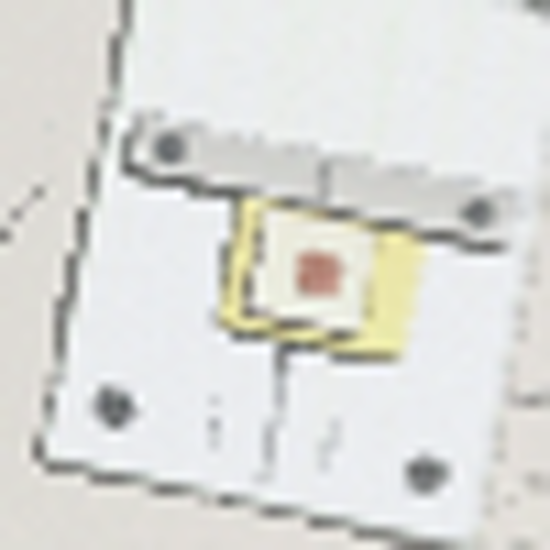

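View pics/s4.png

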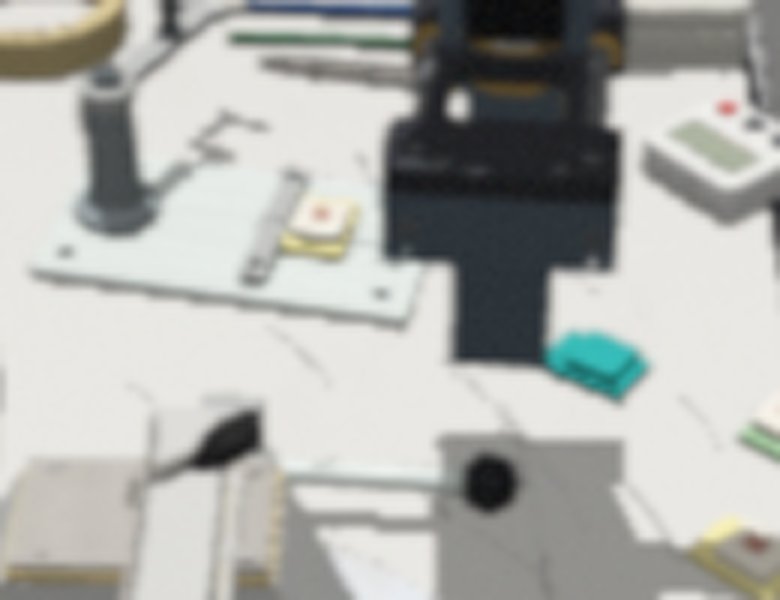

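Run:
```python
from h import *
def q(x,y,f=11,ox=305,oy=160): return ((x+.5)/f-.5+ox,(y+.5)/f-.5+oy)
P=lambda x,y,z: wp(plane("top",*q(x,y),z)).round(1)
print("red",P(319,274,20))
print("line front",P(283,350,8),P(274,420,8),P(265,475,8)); print("line rail top",P(322,185,16),"ticks",P(213,425,8),P(329,450,8))
print("base L",P(245,200,14),P(222,325,14),"R",P(424,243,14),P(402,352,14))
print("wax",P(265,212,20),P(378,236,20),P(360,332,20),P(250,312,20))
print("rail front top edge",P(130,170,16),P(500,246,16)); print("bed FL,",P(38,460,8))
```

```text
red [-0.1 -2.5]
line front [-15.6   0.7] [-31.   -0.3] [-43.2  -0.7]
line rail top [20.   0.1] ticks [-34.9  12.4] [-34.9 -13.2]
base L [13.6 15.6] [-14.2  15.2] R [ 12.6 -24.1] [-11.8 -23.9]
wax [10.7 11.4] [ 10.7 -13.4] [-10.6 -13.5] [-11.4  10.3]
rail front top edge [14.4 41.2] [ 15. -40.]
bed FL, [-50.3  47.7]
```

Run:
```python
from h import *
t=np.load('pics/t2.npz')['p'].astype(np.float32)
def prof(ys,xs,z):
    out=[]
    for y in ys:
        uv=np.array([proj("top",[*pw(x,y),z]) for x in xs],np.float32)
        c=cv2.remap(t,uv[:,0].reshape(1,-1),uv[:,1].reshape(1,-1),cv2.INTER_LINEAR)[0]
        out.append(np.r_[c.mean(0),(c[:,0]-c[:,2]).mean()])
    return np.array(out)
xs=np.arange(-8,9,1.)
for nm,z,ys,x in(("base",14,np.arange(-27,-20,.5),xs),("base",14,np.arange(12,21,.5),xs),("wax",20,np.arange(-16,-9,.5),xs),("wax",20,np.arange(8,16,.5),xs),("line",8,np.arange(-4,4.1,.5),np.arange(-46,-17,1.)),("railine",16,np.arange(-4,4.1,.5),np.arange(16,21,.5))):
    p=prof(ys,x,z);print(nm);print(' '.join(f"{y:.1f}:{a[0]:.0f}/{a[3]:.0f}" for y,a in zip(ys,p)))
```

```text
base
-27.0:146/-2 -26.5:146/-0 -26.0:146/2 -25.5:146/5 -25.0:146/10 -24.5:146/15 -24.0:146/20 -23.5:146/25 -23.0:146/29 -22.5:146/33 -22.0:146/35 -21.5:146/37 -21.0:146/38 -20.5:146/39
base
12.0:116/24 12.5:123/30 13.0:131/34 13.5:138/38 14.0:140/39 14.5:137/38 15.0:132/35 15.5:124/31 16.0:117/26 16.5:112/20 17.0:113/14 17.5:116/8 18.0:123/3 18.5:132/-0 19.0:138/-2 19.5:142/-3 20.0:145/-3 20.5:146/-3
wax
-16.0:145/40 -15.5:143/39 -15.0:141/38 -14.5:139/35 -14.0:138/31 -13.5:139/26 -13.0:140/21 -12.5:141/16 -12.0:143/12 -11.5:144/10 -11.0:145/8 -10.5:145/8 -10.0:145/8 -9.5:145/7
wax
8.0:146/8 8.5:146/7 9.0:145/7 9.5:142/7 10.0:136/8 10.5:127/9 11.0:119/11 11.5:113/15 12.0:111/19 12.5:116/24 13.0:123/30 13.5:131/34 14.0:137/38 14.5:140/39 15.0:137/38 15.5:132/35
line
-4.0:146/-3 -3.5:145/-3 -3.0:144/-3 -2.5:141/-3 -2.0:137/-3 -1.5:132/-3 -1.0:127/-3 -0.5:124/-3 0.0:124/-3 0.5:125/-3 1.0:130/-3 1.5:135/-3 2.0:139/-3 2.5:142/-3 3.0:144/-3 3.5:145/-4 4.0:146/-4
railine
-4.0:130/2 -3.5:131/2 -3.0:130/1 -2.5:127/1 -2.0:122/1 -1.5:117/1 -1.0:112/1 -0.5:109/1 0.0:112/1 0.5:115/1 1.0:118/1 1.5:122/2 2.0:124/2 2.5:125/2 3.0:125/2 3.5:126/1 4.0:127/1
```

The cassette lies flat against the rail. The wax centre measures about 0.8 mm to -y of the line, so I'll regrip and trim it.

Run:
```python
from h import *
plan([*pw(-4,-2.6),60],yaw=YAW)
plan([*pw(-4,-2.6),10],yaw=YAW)
plan([*pw(-1.5,-2.6),10],yaw=YAW)
```

```text
delta [8.31, 5.0, -17.4] twist [0.0, 7.0, -0.0] | cmd now [ 546.4 -214.9   60. ] [-90.    0.  -11.3]
delta [-0.0, 5.0, -0.01] twist [0.0, 0.0, -0.0] | cmd now [ 546.4 -215.    10. ] [-90.    0.  -11.3]
delta [0.25, -0.0, 0.0] twist [0.0, 0.0, -0.0] | cmd now [ 548.8 -215.5   10. ] [-90.    0.  -11.3]
```

```bash
python3 -m pendant '[{"delta_pos":[2,0,-4],"twist":[0,2,0],"grip":62},{"delta_pos":[4,1,-8.3],"twist":[0,4,0],"grip":62},{"delta_pos":[6.2,2.5,-12.8],"twist":[0,6,0],"grip":62},{"delta_pos":[8.31,5,-17.4],"twist":[0,7,0],"grip":62},{"delta_pos":[8.31,5,-17.4],"twist":[0,7,0],"grip":62}]' 4
python3 -m pendant '[{"delta_pos":[0,1.5,0],"twist":[0,0,0],"grip":62},{"delta_pos":[0,3.5,0],"twist":[0,0,0],"grip":62},{"delta_pos":[0,4.5,0],"twist":[0,0,0],"grip":62},{"delta_pos":[0,5,0],"twist":[0,0,0],"grip":62},{"delta_pos":[0,5,0],"twist":[0,0,0],"grip":56}]' 4
python3 -m pendant '[{"delta_pos":[0,0,0],"twist":[0,0,0],"grip":50},{"delta_pos":[0,0,0],"twist":[0,0,0],"grip":46},{"delta_pos":[0,0,0],"twist":[0,0,0],"grip":42},{"delta_pos":[0,0,0],"twist":[0,0,0],"grip":38},{"delta_pos":[0,0,0],"twist":[0,0,0],"grip":38}]' 4
python3 -m pendant '[{"delta_pos":[0.06,0,0],"twist":[0,0,0],"grip":38},{"delta_pos":[0.12,0,0],"twist":[0,0,0],"grip":38},{"delta_pos":[0.18,0,0],"twist":[0,0,0],"grip":38},{"delta_pos":[0.25,0,0],"twist":[0,0,0],"grip":38},{"delta_pos":[0.25,0,0],"twist":[0,0,0],"grip":38}]' 4
python3 - <<'E'
from h import *
s=state();print(wp(s['ee_pos']))
E
```

```text
time_s: 6.9
ee_pos: [548.3, -220.1, 57.5]
ee_rot: [-90.0, -0.1, -11.5]
force: [0.2, 1.5, -0.0]
gripper_width: 56.7
time_s: 7.4
ee_pos: [546.5, -214.8, 9.7]
ee_rot: [-90.0, 0.0, -11.3]
force: [-0.3, 0.1, -0.5]
gripper_width: 51.8
time_s: 7.9
ee_pos: [547.0, -215.0, 10.8]
ee_rot: [-90.0, -0.1, -11.3]
force: [0.9, 0.8, 4.5]
gripper_width: 40.4
time_s: 8.4
ee_pos: [547.8, -215.1, 9.9]
ee_rot: [-90.0, 0.1, -11.3]
force: [-3.6, 0.8, 5.1]
gripper_width: 40.5
[-2.58551695 -2.49036762]
```

Again -3.6 N, seated on the rail. Release and go above the knob.

```bash
python3 -m pendant '[{"delta_pos":[0,0,0],"twist":[0,0,0],"grip":50},{"delta_pos":[0,0,0],"twist":[0,0,0],"grip":60},{"delta_pos":[0,0,0],"twist":[0,0,0],"grip":64},{"delta_pos":[0,-2,0],"twist":[0,0,0],"grip":64},{"delta_pos":[0,-5,0],"twist":[0,0,0],"grip":64}]' 4
python3 - <<'E'
from h import *
c=getcmd();p=np.array(c['p']);plan([p[0],p[1],60])
plan([476.5,-35.2,110],yaw=-4.3)
E
```

```text
time_s: 8.9
ee_pos: [548.7, -214.8, 58.7]
ee_rot: [-89.9, 0.1, -11.3]
force: [0.3, 0.3, -0.6]
gripper_width: 58.2
delta [-0.0, -5.0, 0.0] twist [0.0, 0.0, -0.0] | cmd now [ 548.8 -215.5   60. ] [-90.    0.  -11.3]
delta [-10.62, -5.0, 16.27] twist [0.0, -7.0, -0.0] | cmd now [476.5 -35.2 110. ] [-90.    0.   -4.3]
```

```bash
python3 -m pendant '[{"delta_pos":[-1.5,-3,2.5],"twist":[0,-1,0],"grip":60},{"delta_pos":[-4,-4,6],"twist":[0,-3,0],"grip":60},{"delta_pos":[-7,-5,10.5],"twist":[0,-5,0],"grip":60},{"delta_pos":[-9.5,-5,14.5],"twist":[0,-7,0],"grip":60},{"delta_pos":[-10.62,-5,16.27],"twist":[0,-7,0],"grip":60}]' 4
cat >> h.py <<'E'
def prof(t,ys,xs,z):
    out=[]
    for y in ys:
        uv=np.array([proj("top",[*pw(x,y),z]) for x in xs],np.float32)
        c=cv2.remap(t.astype(np.float32),uv[:,0].reshape(1,-1),uv[:,1].reshape(1,-1),cv2.INTER_LINEAR)[0]
        out.append(np.r_[c.mean(0),(c[:,0]-c[:,2]).mean()])
    return np.array(out)
E
python3 - <<'E'
from h import *
p,d=imaging.grab_frame("top");np.savez("pics/t3.npz",p=p,d=d);crop("top",p,305,160,50,50,"t3",11)
p2,_=imaging.grab_frame("side");np.savez("pics/s5.npz",p=p2)
xs=np.arange(-8,9,1.)
for nm,z,ys,x in(("baseR",14,np.arange(-27,-20,.5),xs),("baseL",14,np.arange(14,19,.5),xs),("waxR",20,np.arange(-16,-9,.5),xs),("waxL",20,np.arange(8,14,.5),xs)):
    q=prof(p,ys,x,z);print(nm);print(' '.join(f"{y:.1f}:{a[0]:.0f}/{a[3]:.0f}" for y,a in zip(ys,q)))
# knob from side
h=p2.max(2);m=(h<60).astype(np.uint8);n,l,st,ce=cv2.connectedComponentsWithStats(m)
for i in range(1,n):
    if 30<st[i,4]<200 and 240<ce[i][0]<280 and 200<ce[i][1]<240: print(st[i],ce[i])
print(state()['ee_pos'])
E
```

```text
time_s: 9.4
ee_pos: [475.8, -31.9, 110.6]
ee_rot: [-89.9, -0.1, -4.2]
force: [0.4, -0.4, -0.7]
gripper_width: 54.5
baseR
-27.0:147/-2 -26.5:146/-2 -26.0:146/-1 -25.5:146/-0 -25.0:146/2 -24.5:146/6 -24.0:146/11 -23.5:146/16 -23.0:146/21 -22.5:146/26 -22.0:146/30 -21.5:146/33 -21.0:146/36 -20.5:146/38
baseL
14.0:133/35 14.5:138/38 15.0:139/39 15.5:138/39 16.0:134/36 16.5:127/32 17.0:121/25 17.5:117/18 18.0:116/12 18.5:118/6
waxR
-16.0:146/40 -15.5:146/40 -15.0:146/40 -14.5:145/40 -14.0:143/38 -13.5:142/35 -13.0:141/31 -12.5:140/27 -12.0:141/22 -11.5:142/18 -11.0:143/14 -10.5:144/12 -10.0:145/10 -9.5:145/8
waxL
8.0:146/8 8.5:146/8 9.0:147/8 9.5:146/7 10.0:144/7 10.5:140/8 11.0:133/9 11.5:125/10 12.0:117/12 12.5:115/16 13.0:116/20 13.5:121/26
[258 216   8   9  57] [261.26315789 220.05263158]
[476.17525867 -32.32691037 110.35991675]
```

View pics/t3.png

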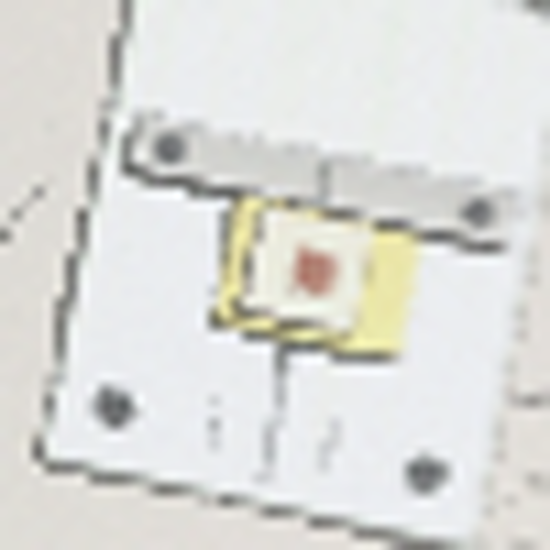

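Run:
```python
from h import *
print(tri((261.26,220.05),(256.3,214.18)))
t=np.load('pics/top0.npz')['p']
# stem direction: bright stem centre near z21
def q(x,y,f=5,ox=240,oy=130): return ((x+.5)/f-.5+ox,(y+.5)/f-.5+oy)
a=plane("top",*q(100,250),21);b=plane("top",*q(88,390),21);print(a,b,np.degrees(np.arctan2(*(a-b)[1::-1])))
plan([476.6,-35.1,60],yaw=-4.3);plan([476.6,-35.1,3],yaw=-4.3)
```

```text
(array([476.48596567, -35.35982331,  20.11452592]), np.float64(1.0626604083363242))
[558.7595231  -41.65530555  21.        ] [492.362279   -37.25751213  21.        ] -3.7894267962146992
delta [0.01, 5.0, 0.01] twist [0.0, 0.0, -0.0] | cmd now [476.6 -35.1  60. ] [-90.    0.   -4.3]
delta [0.0, 5.7, 0.0] twist [0.0, 0.0, -0.0] | cmd now [476.6 -35.1   3. ] [-90.    0.   -4.3]
```

```bash
python3 -m pendant '[{"delta_pos":[0,2,0],"twist":[0,0,0],"grip":55},{"delta_pos":[0,5,0],"twist":[0,0,0],"grip":55},{"delta_pos":[0,8,0],"twist":[0,0,0],"grip":55},{"delta_pos":[0,10,0],"twist":[0,0,0],"grip":55},{"delta_pos":[0.01,10.7,0.01],"twist":[0,0,0],"grip":55}]' 10
python3 -m pendant '[{"delta_pos":[0,0,0],"twist":[0,0,0],"grip":45},{"delta_pos":[0,0,0],"twist":[0,0,0],"grip":38},{"delta_pos":[0,0,0],"twist":[0,0,0],"grip":32},{"delta_pos":[0,0,0],"twist":[0,0,0],"grip":26},{"delta_pos":[0,0,0],"twist":[0,0,0],"grip":20}]' 10
```

```text
time_s: 10.0
ee_pos: [476.7, -35.5, 1.1]
ee_rot: [-90.0, 0.1, -4.3]
force: [-0.9, -0.6, -0.1]
gripper_width: 50.3
time_s: 10.5
ee_pos: [477.3, -35.1, 3.7]
ee_rot: [-90.0, -0.1, -4.3]
force: [0.2, -0.2, 0.1]
gripper_width: 23.0
```

```bash
python3 -m pendant '[{"delta_pos":[0,0,0],"twist":[0,0,0],"grip":15},{"delta_pos":[0,0,0],"twist":[0,0,0],"grip":10},{"delta_pos":[0,0,0],"twist":[0,0,0],"grip":10},{"delta_pos":[0,0,0],"twist":[0,0,0],"grip":10},{"delta_pos":[0,0,0],"twist":[0,0,0],"grip":10}]' 60
python3 - <<'E'
from h import *
s=state();print(s['ee_pos'],s['force'],s['gripper_width'])
p,_=imaging.grab_frame("side");crop("side",p,200,150,110,90,"s6",7)
E
```

```text
time_s: 11.0
ee_pos: [477.2, -35.1, 3.0]
ee_rot: [-90.0, -0.1, -4.3]
force: [2.2, -1.0, -0.6]
gripper_width: 21.3
[477.15540055 -35.05289434   3.03675224] [ 2.15413365 -0.98346555 -0.55124524] 21.263393971525737
```

View pics/s6.png

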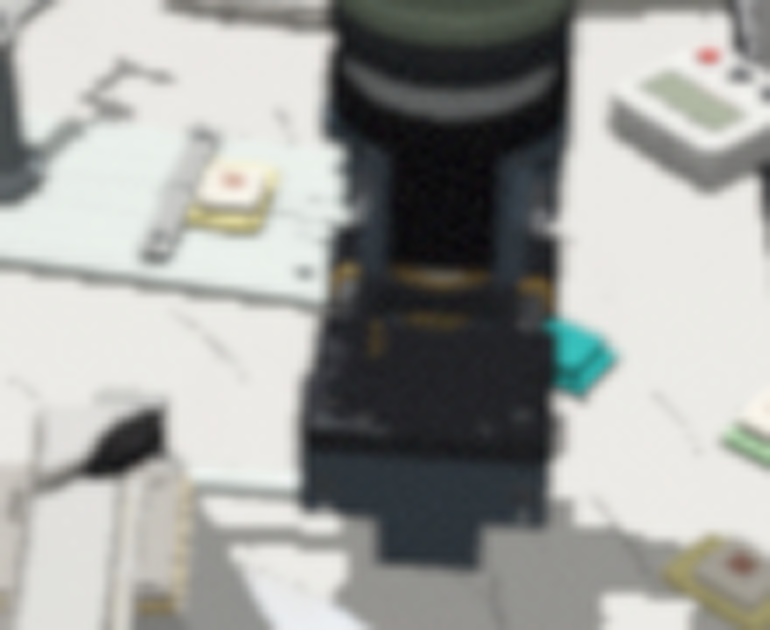

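```bash
python3 -m pendant '[{"delta_pos":[0,-0.5,0],"twist":[0,0,0],"grip":10},{"delta_pos":[0,-1.2,0],"twist":[0,0,0],"grip":10},{"delta_pos":[0,-2,0],"twist":[0,0,0],"grip":10},{"delta_pos":[0,-3,0],"twist":[0,0,0],"grip":10},{"delta_pos":[0,-4,0],"twist":[0,0,0],"grip":10}]' 60
python3 -m pendant '[{"delta_pos":[0,-1,0],"twist":[0,0,0],"grip":10},{"delta_pos":[0,-3,0],"twist":[0,0,0],"grip":10},{"delta_pos":[0,-6,0],"twist":[0,0,0],"grip":10},{"delta_pos":[0,-9,0],"twist":[0,0,0],"grip":10},{"delta_pos":[0,-11,0],"twist":[0,0,0],"grip":10}]' 60
python3 - <<'E'
from h import *
plan([476.6,-35.1,43],yaw=-4.3);plan([476.6,-35.1,153],yaw=-4.3)
s=state();print(s['force'],s['torque'],s['gripper_width'])
p,_=imaging.grab_frame("side");crop("side",p,180,120,130,100,"s7",6)
p,_=imaging.grab_frame("top");crop("top",p,220,120,130,100,"t7",6)
E
```

```text
time_s: 11.55
ee_pos: [476.0, -34.9, 43.6]
ee_rot: [-90.0, 0.1, -4.3]
force: [0.1, -0.4, -3.8]
gripper_width: 21.3
time_s: 12.05
ee_pos: [476.4, -35.0, 155.2]
ee_rot: [-90.0, -0.1, -4.3]
force: [1.4, -0.1, -3.8]
gripper_width: 21.3
delta [0.0, -4.0, 0.0] twist [0.0, 0.0, -0.0] | cmd now [476.6 -35.1  43. ] [-90.    0.   -4.3]
delta [0.0, -11.0, 0.0] twist [0.0, 0.0, -0.0] | cmd now [476.6 -35.1 153. ] [-90.    0.   -4.3]
[ 1.40857971 -0.09108199 -3.79812672] [ 0.02712927 -0.01266748  0.07789937] 21.33767433511428
```

View pics/s7.png

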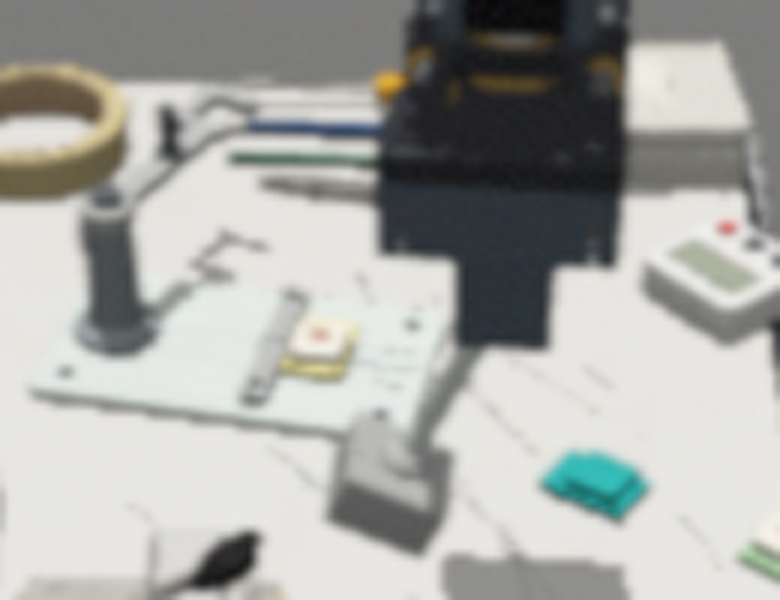

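View pics/t7.png

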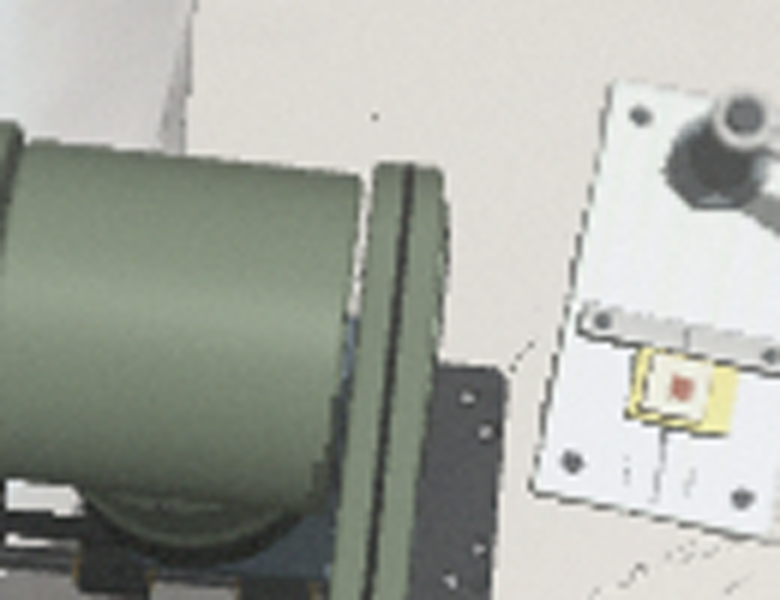

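The weight hangs tilted, with its foot at about (390,485). Easing the grip.

```bash
python3 -m pendant '[{"delta_pos":[0,0,0],"twist":[0,0,0],"grip":10},{"delta_pos":[0,0,0],"twist":[0,0,0],"grip":10},{"delta_pos":[0,0,0],"twist":[0,0,0],"grip":10},{"delta_pos":[0,0,0],"twist":[0,0,0],"grip":10},{"delta_pos":[0,0,0],"twist":[0,0,0],"grip":10}]' 20
python3 -m pendant '[{"delta_pos":[0,0,0],"twist":[0,0,0],"grip":10},{"delta_pos":[0,0,0],"twist":[0,0,0],"grip":10},{"delta_pos":[0,0,0],"twist":[0,0,0],"grip":10},{"delta_pos":[0,0,0],"twist":[0,0,0],"grip":10},{"delta_pos":[0,0,0],"twist":[0,0,0],"grip":10}]' 9
python3 -m pendant '[{"delta_pos":[0,0,0],"twist":[0,0,0],"grip":10},{"delta_pos":[0,0,0],"twist":[0,0,0],"grip":10},{"delta_pos":[0,0,0],"twist":[0,0,0],"grip":10},{"delta_pos":[0,0,0],"twist":[0,0,0],"grip":10},{"delta_pos":[0,0,0],"twist":[0,0,0],"grip":10}]' 9
python3 - <<'E'
from h import *
s=state();print(s['force'],s['torque'],s['gripper_width'])
p,_=imaging.grab_frame("side");np.savez("pics/s8.npz",p=p);crop("side",p,210,130,100,100,"s8",6)
E
```

```text
time_s: 12.65
ee_pos: [476.8, -35.0, 152.4]
ee_rot: [-90.0, 0.0, -4.3]
force: [0.7, 0.1, -4.7]
gripper_width: 22.4
time_s: 13.15
ee_pos: [476.7, -35.0, 153.0]
ee_rot: [-90.0, -0.0, -4.3]
force: [-0.3, 0.8, -4.2]
gripper_width: 23.3
time_s: 13.65
ee_pos: [476.7, -35.0, 153.0]
ee_rot: [-90.0, -0.0, -4.3]
force: [0.3, -0.5, -4.8]
gripper_width: 23.0
[ 0.33332862 -0.5099052  -4.77327555] [-0.04597664 -0.03869142 -0.06095238] 23.008422962444445
```

View pics/s8.png

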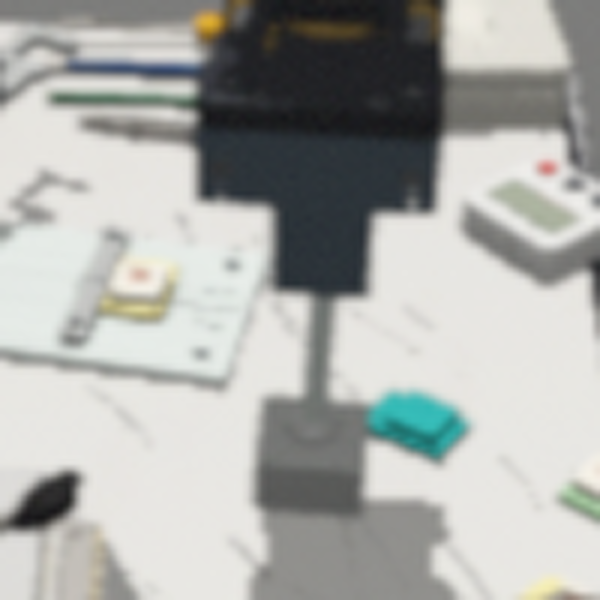

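Run:
```python
from h import *
p=np.load("pics/s8.npz")['p']
for z in(172,150,140,130,120,110,90,82,57): 
    u=proj("side",[476.6,-35.1,z]);print(z,u.round(2),((u-[210,130]+.5)*6).round(0))
g=p.astype(int).mean(2)
for y in range(178,200,2): print(y,g[y,254:272].astype(int))
```

```text
172 [263.04 166.26] [321. 221.]
150 [262.72 174.78] [319. 272.]
140 [262.57 178.56] [318. 294.]
130 [262.43 182.29] [318. 317.]
120 [262.29 185.97] [317. 339.]
110 [262.15 189.6 ] [316. 361.]
90 [261.88 196.71] [314. 403.]
82 [261.78 199.5 ] [314. 420.]
57 [261.45 208.02] [312. 471.]
178 [174 152 122 116 111 106 100  84  64  53  52  54  60  63  63  66  90 145]
180 [201 191 186 195 202 202 194 165 122 101 101 127 168 186 191 193 195 200]
182 [207 201 191 192 199 204 199 165 120 103 110 145 187 203 201 194 199 204]
184 [207 208 203 191 187 194 188 154 115 103 114 154 191 206 208 207 206 204]
186 [208 208 208 206 203 198 180 146 111 103 121 165 196 206 208 208 208 207]
188 [208 208 208 208 208 204 184 145 112 104 125 171 199 207 208 208 208 208]
190 [209 208 209 208 208 203 178 137 108 104 133 183 204 208 208 208 208 208]
192 [209 208 208 208 208 202 172 128 105 107 132 170 190 201 207 208 208 208]
194 [206 205 203 204 206 200 169 127 106 108 143 186 201 197 194 200 206 208]
196 [153 138 136 138 144 143 125 107 102 105 127 157 176 180 175 176 187 194]
198 [121 106 107 106 107 108 106 103 102 101 102 106 106 106 109 107 111 119]
```

Plumb to about 0.03 rad: the stem runs (324,300) to (315,425), against an expected (318,294) to (314,420). Gripping firmly again and carrying it to the press.

```bash
python3 -m pendant '[{"delta_pos":[0,0,0],"twist":[0,0,0],"grip":10},{"delta_pos":[0,0,0],"twist":[0,0,0],"grip":10},{"delta_pos":[0,0,0],"twist":[0,0,0],"grip":8},{"delta_pos":[0,0,0],"twist":[0,0,0],"grip":8},{"delta_pos":[0,0,0],"twist":[0,0,0],"grip":8}]' 60
python3 - <<'E'
from h import *
c=np.array(getcmd()['p']);e=np.array([*pw(0.5,0),153])
plan(c+(e-c)/2,yaw=-7.8);plan(e,yaw=YAW)
E
```

```text
time_s: 14.2
ee_pos: [476.6, -35.0, 152.9]
ee_rot: [-90.0, 0.0, -4.3]
force: [-0.4, 0.1, -4.1]
gripper_width: 21.4
delta [4.39, -0.0, -8.61] twist [0.0, 3.5, -0.0] | cmd now [ 513.9 -124.2  153. ] [-90.    0.   -7.8]
delta [4.9, -0.0, -8.32] twist [0.0, 3.5, -0.0] | cmd now [ 551.3 -213.3  153. ] [-90.    0.  -11.3]
```

```bash
python3 -m pendant '[{"delta_pos":[0.4,0,-0.8],"twist":[0,0.4,0],"grip":8},{"delta_pos":[1.2,0,-2.3],"twist":[0,1,0],"grip":8},{"delta_pos":[2.2,0,-4.3],"twist":[0,1.8,0],"grip":8},{"delta_pos":[3.3,0,-6.5],"twist":[0,2.7,0],"grip":8},{"delta_pos":[4.39,0,-8.61],"twist":[0,3.5,0],"grip":8}]' 60
python3 -m pendant '[{"delta_pos":[1.3,0,-2.2],"twist":[0,0.9,0],"grip":8},{"delta_pos":[2.6,0,-4.4],"twist":[0,1.8,0],"grip":8},{"delta_pos":[3.8,0,-6.5],"twist":[0,2.7,0],"grip":8},{"delta_pos":[4.6,0,-7.8],"twist":[0,3.3,0],"grip":8},{"delta_pos":[4.9,0,-8.32],"twist":[0,3.5,0],"grip":8}]' 60
python3 -m pendant '[{"delta_pos":[0,0.3,0],"twist":[0,0,0],"grip":8},{"delta_pos":[0,0.8,0],"twist":[0,0,0],"grip":8},{"delta_pos":[0,1.3,0],"twist":[0,0,0],"grip":8},{"delta_pos":[0,1.6,0],"twist":[0,0,0],"grip":8},{"delta_pos":[0,1.6,0],"twist":[0,0,0],"grip":8}]' 60
python3 - <<'E'
from h import *
plan([*pw(0.5,0),137],yaw=YAW)
s=state();print(s['ee_pos'],s['ee_rot'],s['force'],s['gripper_width'])
p,_=imaging.grab_frame("side");np.savez("pics/s9.npz",p=p);crop("side",p,180,120,80,80,"s9",7)
c=np.r_[pw(0.5,0)]
for z in(140,130,100,75,50,47,22): 
    u=proj("side",[*c,z]);print(z,u.round(2),((u-[180,120]+.5)*7).round(0))
g=p.astype(int).mean(2)
for y in range(148,178,2): print(y,g[y,212:236].astype(int))
E
```

```text
time_s: 14.7
ee_pos: [514.9, -126.5, 152.9]
ee_rot: [-90.0, -0.0, -7.8]
force: [0.9, -0.8, -4.0]
gripper_width: 21.0
time_s: 15.2
ee_pos: [551.9, -215.4, 152.5]
ee_rot: [-90.0, -0.0, -11.4]
force: [0.1, -0.7, -4.1]
gripper_width: 21.3
time_s: 15.7
ee_pos: [550.7, -212.4, 136.3]
ee_rot: [-90.0, 0.1, -11.2]
force: [-0.2, 0.9, -4.6]
gripper_width: 21.8
delta [0.0, 1.6, -0.0] twist [0.0, 0.0, -0.0] | cmd now [ 551.3 -213.3  137. ] [-90.    0.  -11.3]
[ 550.74290882 -212.4099526   136.27506035] [-8.99750017e+01  8.37719373e-02 -1.12190471e+01] [-0.18550081  0.91095725 -4.56289921] 21.752136789033724
140 [231.61 136.24] [365. 117.]
130 [231.68 139.7 ] [365. 141.]
100 [231.86 149.85] [367. 212.]
75 [232.01 158.05] [368. 270.]
50 [232.16 166.01] [369. 326.]
47 [232.18 166.95] [369. 332.]
22 [232.32 174.66] [370. 386.]
148 [201 203 203 204 202 198 193 189 189 188 185 179 175 172 170 171 174 174
 168 141 110 101 119 159]
150 [203 203 204 204 204 204 203 203 203 201 187 155 123 109 108 107 118 128
 129 115 103  99 105 122]
152 [203 204 204 204 204 204 203 204 204 204 199 195 188 179 170 156 145
[... 566 characters left out ...]
 163 182 194 201 204 204 204 201 186 152 118 105 103 100
  97  96  97  97  95  96]
166 [187 167 147 141 140 146 160 187 201 205 202 189 155 116 102 101 102 102
 103 102 102 102 103 103]
168 [178 194 200 200 200 203 203 205 208 208 202 177 131  92  83  84  84  83
  85  87  89  90  94  96]
170 [203 207 208 207 208 207 207 207 207 207 202 179 133  92  79  79  79  78
  78  79  80  78  78  79]
172 [207 207 207 207 207 207 206 206 206 206 203 187 144  97  80  79  78  77
  78  78  77  77  77  78]
174 [205 206 206 206 207 206 207 207 207 208 206 197 174 136 103  87  86  90
  90  85  81  77  78  80]
176 [206 206 206 206 206 206 205 205 205 204 198 184 166 135 104  98 113 127
 130 122 110 106 111 122]
```

View pics/s9.png

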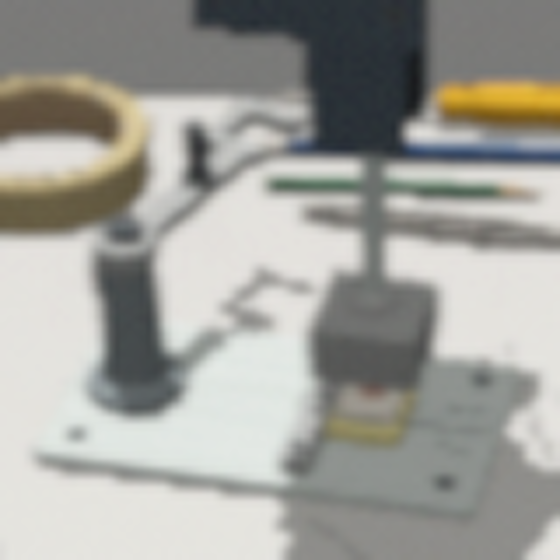

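Run:
```python
from h import *
# wax label in side view
p=np.load("pics/s5.npz")['p'].astype(int)
r=p[165:200,210:245];red=((r[:,:,0]-r[:,:,1])>25)&(r[:,:,0]<215)
ys,xs=np.nonzero(red);print("red side",xs.mean()+210,ys.mean()+165,len(xs))
print("expected",proj("side",[*pw(0.5,0),20]))
t=np.load("pics/t3.npz")['p'].astype(int)
r=t[175:195,325:345];red=((r[:,:,0]-r[:,:,1])>22);w=(r[:,:,0]-r[:,:,1])*red
ys,xs=np.nonzero(red);u=(xs.mean()+325,ys.mean()+175);print("red top",u,wp(plane("top",*u,20)))
# side wax rect mask : wax light top; print R-B
x0,y0=212,168
rr=p[y0:y0+22,x0:x0+30]
for row in rr: print(' '.join('%3d/%2d'%(a[0],a[0]-a[2]) for a in row))
p9=np.load("pics/s9.npz")['p'].astype(int).mean(2)
for y in (166,168,170,172): print(y,p9[y,220:246].astype(int))
for z in(25+22,22):
  for a,b in((21,21),(-21,21),(21,-21),(-21,-21)):
    print(z,a,b,proj("side",[*pw(0.5+a,b),z]).round(1))
```

```text
red side 233.0 175.0 1
expected [232.3310386  175.26980835]
red top (np.float64(333.0), np.float64(184.0)) [ 0.67630964 -1.07963055]
181/-1 197/-1 202/-1 203/-1 203/ 0 205/ 0 206/-1 208/-1 211/ 0 211/ 1 212/ 2 210/ 2 210/ 3 208/ 3 193/ 2 177/ 3 163/ 1 169/ 2 184/ 3 195/ 4 205/ 4 210/ 5 208/ 4 210/ 5 211/ 5 211/ 5 211/ 5 208/ 4 200/ 4 201/ 4
192/-1 206/-1 208/-1 209/-1 209/-1 209/-1 209/-1 210/-1 210/-1 210/-1 210/-1 210/ 0 210/ 0 207/ 0 193/ 1 167/ 0 144/ 1 141/ 0 157/ 1 179/ 2 200/ 2 207/ 2 205/ 3 207/ 3 211/ 4 211/ 4 211/ 4 210/ 4 205/ 4 199/ 4
205/-1 209/-1 210/-1 210/-1 210/-1 210/-1 210/-1 209/-2 210/-1 210/-1 209/-1 209/-1 209/-1 206/-1 194/ 0 178/ 1 170/ 2 163/ 1 154/ 0 176/-1 200/-1 209/ 0 209/ 0 211/ 0 211/ 1 211/ 1 211/ 1 209/ 1 207/ 2 198/ 2
209/-1 208/-2 209/-1 209/-1 209/-1 209/-1 210/-1 209/-1 210/-1 210/-1 210/-1 210/-1 210/-1 203/ 0 191/ 1 181/ 1 179/ 1 174/ 2 167/ 3 188/ 2 204/ 0 209/-1 211/ 0 210/-2 211/ 0 211/-1 211/ 0 210/-1 209/ 0 204/ 0
210/-1 210/-1 209/-2 209/-2 210/-1 209/ 0 209/-1 208/-2 208/-2 209/-1 209/-1 209/-1 207/ 0 197/ 0 186/ 1 181/ 2 176/ 2 169/ 5 1
[... 3588 characters left out ...]
1 209/-1 210/-1 210/-1 209/-1 209/-1 209/-2 210/-1 209/-1 202/-1
166 [201 205 202 189 155 116 102 101 102 102 103 102 102 102 103 103 104 104
 103  97  87 103 156 191 202 204]
168 [208 208 202 177 131  92  83  84  84  83  85  87  89  90  94  96  98  97
  95  86  79 116 174 198 203 205]
170 [207 207 202 179 133  92  79  79  79  78  78  79  80  78  78  79  79  78
  77  73  80 123 172 192 195 196]
172 [206 206 203 187 144  97  80  79  78  77  78  78  77  77  77  78  77  77
  76  80 104 122 131 135 134 134]
47 21 21 [222.4 170.4]
47 -21 21 [238.1 172.4]
47 21 -21 [226.5 161.7]
47 -21 -21 [241.7 163.6]
22 21 21 [222.7 178.1]
22 -21 21 [238.2 180.2]
22 21 -21 [226.7 169.3]
22 -21 -21 [241.7 171.3]
```

```bash
python3 - <<'E'
from h import *
s=state();print(s['ee_pos'])
plan([*pw(1.4,0),120],yaw=YAW)
E
python3 -m pendant '[{"delta_pos":[0.05,0.4,0],"twist":[0,0,0],"grip":8},{"delta_pos":[0.09,0.9,0],"twist":[0,0,0],"grip":8},{"delta_pos":[0.09,1.3,0],"twist":[0,0,0],"grip":8},{"delta_pos":[0.09,1.6,0],"twist":[0,0,0],"grip":8},{"delta_pos":[0.09,1.7,0],"twist":[0,0,0],"grip":8}]' 60
```

```text
[ 551.03866722 -212.64034855  136.65569203]
delta [0.09, 1.7, -0.0] twist [0.0, 0.0, -0.0] | cmd now [ 552.1 -213.5  120. ] [-90.    0.  -11.3]
time_s: 16.25
ee_pos: [552.4, -213.4, 119.9]
ee_rot: [-90.0, -0.0, -11.3]
force: [-0.3, -0.6, -0.1]
gripper_width: 21.2
```

Run:
```python
from h import *
s=state();print(s['ee_pos'],s['force'],s['torque'])
p,_=imaging.grab_frame("side");np.savez("pics/s10.npz",p=p);crop("side",p,190,130,70,70,"s10",8)
s=state();print(s['ee_pos'],s['force'],s['torque'])
```

```text
[ 552.43313521 -213.41025536  119.94824707] [-0.3414182  -0.63441466 -0.10225723] [ 0.08450859 -0.04110132  0.01657143]
[ 552.41092184 -213.42865814  119.99463776] [-0.08866589 -0.16219745 -3.49647494] [ 0.05934646 -0.01669807 -0.00614319]
```

View pics/s10.png

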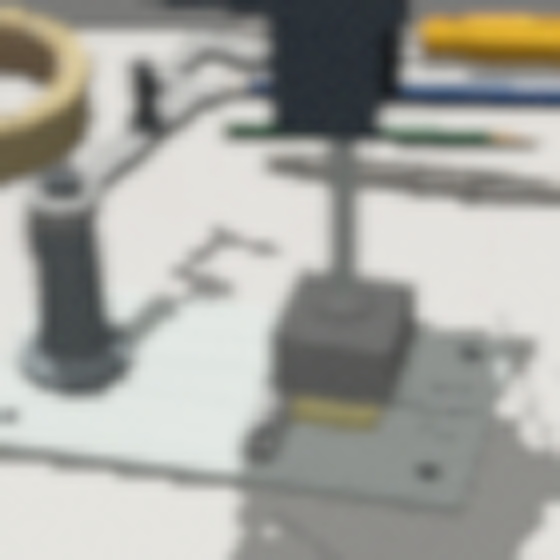

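Still hanging (Fz -3.5). Lowering slowly.

```bash
python3 -m pendant '[{"delta_pos":[0,0.03,0],"twist":[0,0,0],"grip":8},{"delta_pos":[0,0.06,0],"twist":[0,0,0],"grip":8},{"delta_pos":[0,0.1,0],"twist":[0,0,0],"grip":8},{"delta_pos":[0,0.13,0],"twist":[0,0,0],"grip":8},{"delta_pos":[0,0.15,0],"twist":[0,0,0],"grip":8}]' 60
python3 -m pendant '[{"delta_pos":[0,0.03,0],"twist":[0,0,0],"grip":8},{"delta_pos":[0,0.06,0],"twist":[0,0,0],"grip":8},{"delta_pos":[0,0.1,0],"twist":[0,0,0],"grip":8},{"delta_pos":[0,0.1,0],"twist":[0,0,0],"grip":8},{"delta_pos":[0,0.1,0],"twist":[0,0,0],"grip":8}]' 60
```

```text
time_s: 16.8
ee_pos: [553.2, -213.7, 119.8]
ee_rot: [-90.0, -0.2, -11.3]
force: [0.4, -0.3, 5.9]
gripper_width: 21.7
time_s: 17.3
ee_pos: [553.6, -213.8, 119.8]
ee_rot: [-90.0, -0.3, -11.3]
force: [0.2, 1.4, 8.8]
gripper_width: 21.1
```

```bash
python3 -m pendant '[{"delta_pos":[0,-0.04,0],"twist":[0,0,0],"grip":8},{"delta_pos":[0,-0.08,0],"twist":[0,0,0],"grip":8},{"delta_pos":[0,-0.12,0],"twist":[0,0,0],"grip":8},{"delta_pos":[0,-0.16,0],"twist":[0,0,0],"grip":8},{"delta_pos":[0,-0.16,0],"twist":[0,0,0],"grip":8}]' 60
python3 - <<'E'
from h import *
c=np.array(getcmd()['p']);plan(c-[0,0,0.9],yaw=YAW)
p,_=imaging.grab_frame("side");np.savez("pics/s11.npz",p=p);crop("side",p,190,130,70,70,"s11",8)
s=state();print(s['ee_pos'],wp(s['ee_pos']),s['force'],s['torque'])
def lines(f):
  p9=np.load(f)['p'].astype(int).mean(2)
  for y in list(range(148,158,2))+list(range(168,178,2)): print(y,p9[y,218:248].astype(int))
lines("pics/s10.npz");lines("pics/s11.npz")
E
```

```text
time_s: 17.8
ee_pos: [552.8, -213.6, 119.8]
ee_rot: [-90.0, -0.1, -11.3]
force: [0.2, 0.4, 6.7]
gripper_width: 21.1
delta [0.0, 0.09, -0.0] twist [0.0, 0.0, -0.0] | cmd now [ 552.1 -213.5  119.1] [-90.    0.  -11.3]
[ 552.83052187 -213.64367638  119.83904678] [ 2.07809618 -0.03720263] [0.59826346 1.35704554 6.02074314] [ 0.06823739 -0.00181886 -0.02578567]
148 [193 190 189 188 185 179 175 172 171 172 174 170 150 117  96 100 132 161
 169 179 179 162 147 142 142 141 138 135 134 134]
150 [204 204 204 201 187 155 123 111 108 108 119 124 118 106 102 101 111 125
 135 142 145 146 150 153 153 161 167 171 176 182]
152 [204 204 204 203 200 195 188 179 170 155 146 140 125 107 101 101 104 108
 110 108 105 104 103 102 110 118 120 120 120 122]
154 [204 204 204 205 204 204 204 204 203 203 203 199 183 145 112 110 143 175
 188 190 188 180 171 156 144 144 145 140 133 117]
156 [204 204 204 204 204 204 204 204 203 204 204 200 185 149 112 112 151 187
 201 204 204 203 203 203 203 203 203 203 201 197]
168 [204 205 208 208 207 202 186 152 118 106 102  99 100 103 105 104 101  97
  96 100 102 102  96 122 177 
[... 1098 characters left out ...]
107 112 150 187
 201 204 204 204 204 203 203 203 203 203 201 196]
168 [204 205 208 208 206 202 186 153 118 105 102  99  99 103 104 104 101  97
  97 101 101 101  96 122 177 200 204 204 204 204]
170 [208 207 207 207 204 190 156 118 105 103 103 101 100  98  97  97  98 100
 101 103 102  96  84  95 135 162 183 193 195 195]
172 [206 206 206 206 199 169 120  93  92  95  97  97  99 100  99  99 101 101
 102 103  98  86  76  91 117 130 134 133 132 128]
174 [207 207 207 207 200 168 116  85  80  80  79  79  79  80  81  81  81  84
  84  84  79  72  83 111 127 129 131 131 128 114]
176 [206 206 206 204 195 160 110  82  78  78  79  79  78  78  77  78  78  77
  79  77  77  82 104 121 129 130 131 131 131 129]
```

View pics/s11.png

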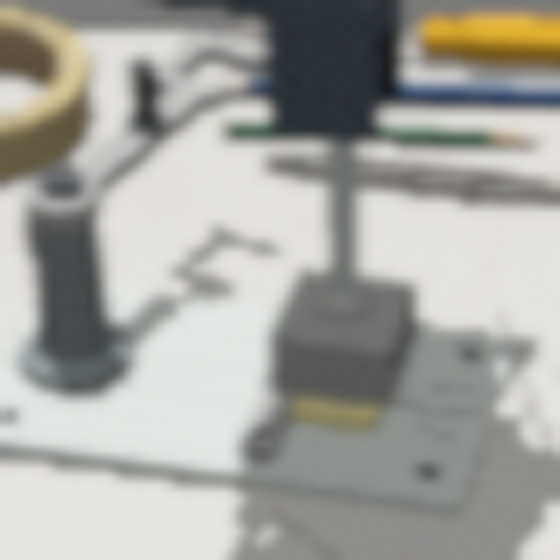

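```bash
python3 -m pendant '[{"delta_pos":[0,-0.02,0],"twist":[0,0,0],"grip":8},{"delta_pos":[0,-0.04,0],"twist":[0,0,0],"grip":8},{"delta_pos":[0,-0.04,0],"twist":[0,0,0],"grip":8},{"delta_pos":[0,-0.04,0],"twist":[0,0,0],"grip":8},{"delta_pos":[0,-0.04,0],"twist":[0,0,0],"grip":8}]' 15
python3 -m pendant '[{"delta_pos":[0,0,0],"twist":[0,0,0],"grip":8},{"delta_pos":[0,0,0],"twist":[0,0,0],"grip":8},{"delta_pos":[0,0,0],"twist":[0,0,0],"grip":8},{"delta_pos":[0,0,0],"twist":[0,0,0],"grip":8},{"delta_pos":[0,0,0],"twist":[0,0,0],"grip":8}]' 5
python3 - <<'E'
from h import *
c=np.array(getcmd()['p']);plan(c+[0,0,0.4],yaw=YAW)
s=state();print(s['ee_pos'],wp(s['ee_pos']),s['force'],s['torque'])
E
```

```text
time_s: 18.35
ee_pos: [552.5, -213.3, 119.6]
ee_rot: [-90.0, -0.0, -11.3]
force: [1.6, 1.7, 5.3]
gripper_width: 22.5
time_s: 18.85
ee_pos: [552.2, -213.5, 119.5]
ee_rot: [-90.0, -0.0, -11.3]
force: [-0.4, 0.5, 5.3]
gripper_width: 23.5
delta [-0.0, -0.04, 0.0] twist [0.0, 0.0, -0.0] | cmd now [ 552.1 -213.5  119.5] [-90.    0.  -11.3]
[ 552.18917554 -213.45465787  119.46671026] [1.41214513 0.02248236] [-0.41721213  0.46575549  5.2871525 ] [ 0.05927952 -0.11352953  0.01750538]
```

```bash
python3 -m pendant '[{"delta_pos":[0,0,0],"twist":[0,0,0],"grip":26},{"delta_pos":[0,0,0],"twist":[0,0,0],"grip":28},{"delta_pos":[0,0,0],"twist":[0,0,0],"grip":32},{"delta_pos":[0,0,0],"twist":[0,0,0],"grip":40},{"delta_pos":[0,0,0],"twist":[0,0,0],"grip":50}]' 5
python3 - <<'E'
from h import *
p,_=imaging.grab_frame("side");np.savez("pics/s12.npz",p=p);crop("side",p,190,130,70,70,"s12",8)
s=state();print(s['ee_pos'],wp(s['ee_pos']),s['force'],s['gripper_width'])
E
```

```text
time_s: 19.35
ee_pos: [551.7, -213.2, 118.8]
ee_rot: [-90.0, 0.1, -11.3]
force: [0.2, -0.5, -0.5]
gripper_width: 41.8
[ 551.84040509 -213.26790715  118.98766203] [1.03354263 0.13727262] [-0.82078752 -0.84253471  0.8565288 ] 44.35428126127488
```

View pics/s12.png

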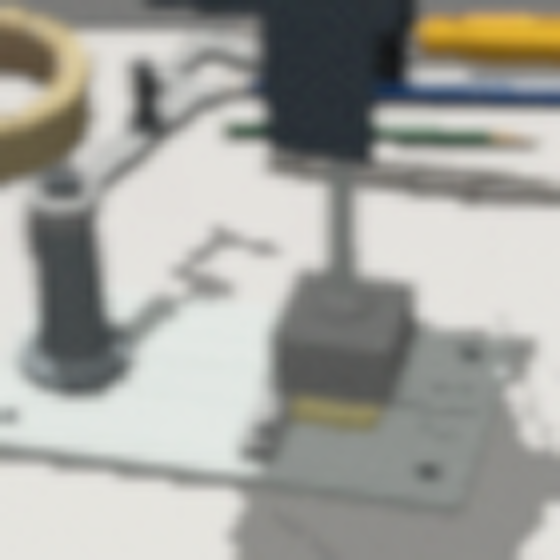

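The weight stands by itself: foot at (345,340), stem vertical at x≈342. Raising straight up, then checking the gripper's geometry against the ball's height.

```bash
python3 -m pendant '[{"delta_pos":[0,-0.5,0],"twist":[0,0,0],"grip":55},{"delta_pos":[0,-2,0],"twist":[0,0,0],"grip":55},{"delta_pos":[0,-4,0],"twist":[0,0,0],"grip":55},{"delta_pos":[0,-6,0],"twist":[0,0,0],"grip":55},{"delta_pos":[0,-7,0],"twist":[0,0,0],"grip":55}]' 5
python3 - <<'E'
from h import *
c=np.array(getcmd()['p']);plan(c+[0,0,70],yaw=YAW)
p,d=imaging.grab_frame("side");np.savez("pics/s13.npz",p=p,d=d);crop("side",p,170,70,110,110,"s13",5)
s=state();E=s['ee_pos'];print(E)
# 3D points of the gripper in tool coords
c=CI["side"];R=np.array(c['R']);t=np.array(c['t'])
Rt=Ro.from_euler('xyz',s['ee_rot'],degrees=True)
K=np.array([[c['fx'],0,c['cx']],[0,c['fy'],c['cy']],[0,0,1]])
vv,uu=np.mgrid[60:150,180:280];q=cv2.undistortPoints(np.stack([uu.ravel(),vv.ravel()],1).astype(float)[:,None],K,np.array([c['k1'],0,0,0]))[:,0]
dd=d[60:150,180:280].ravel();ok=dd>0
X=(np.c_[q,np.ones(len(q))]*dd[:,None]-t)@R
L=Rt.inv().apply(X-E);L[:,1]*=-1
m=ok&(abs(L[:,0])<110)&(abs(L[:,2])<110)&(L[:,1]>-10)&(L[:,1]<120)
L=L[m]
for a in range(-10,120,10):
    k=(L[:,1]>=a)&(L[:,1]<a+10)
    if k.sum(): print("above TCP",a,"n",k.sum(),"x",L[k,0].min().round(),L[k,0].max().round(),"z",L[k,2].min().round(),L[k,2].max().round())
E
```

```text
time_s: 19.9
ee_pos: [553.0, -213.7, 191.6]
ee_rot: [-90.0, -0.2, -11.3]
force: [0.4, 1.0, -0.5]
gripper_width: 50.2
delta [-0.0, -7.0, 0.0] twist [0.0, 0.0, -0.0] | cmd now [ 552.1 -213.5  189.5] [-90.    0.  -11.3]
[ 553.43798228 -213.89915396  192.59245219]
above TCP -10 n 9 x -18.0 15.0 z -27.0 32.0
above TCP 0 n 68 x -19.0 14.0 z -32.0 38.0
above TCP 10 n 82 x -19.0 16.0 z -31.0 39.0
above TCP 20 n 80 x -19.0 17.0 z -35.0 38.0
above TCP 30 n 67 x -19.0 16.0 z -37.0 39.0
above TCP 40 n 57 x -19.0 15.0 z -31.0 42.0
above TCP 50 n 37 x -18.0 17.0 z 33.0 40.0
above TCP 70 n 46 x -38.0 33.0 z -78.0 83.0
above TCP 80 n 212 x -40.0 34.0 z -79.0 85.0
above TCP 90 n 260 x -40.0 35.0 z -77.0 87.0
above TCP 100 n 221 x -39.0 35.0 z -88.0 90.0
above TCP 110 n 542 x -39.0 35.0 z -76.0 93.0
```

View pics/s13.png

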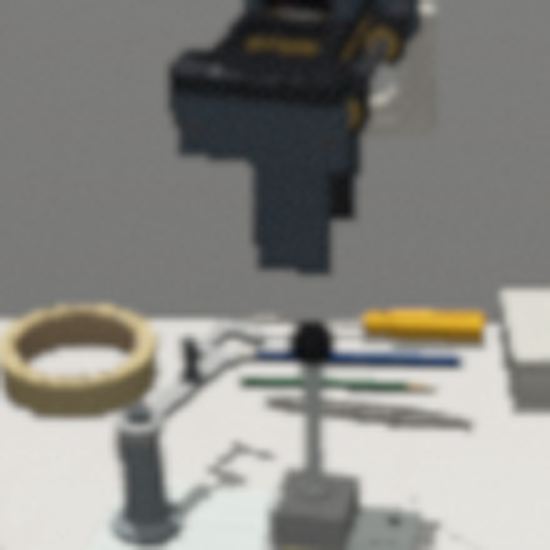

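The ball stands at (312,342) with the stem plumb. The gripper body starts about 75 mm above the TCP, so a TCP at 84 clears the ball. Working out the yoke waypoints.

```bash
cat >> h.py <<'E'
def ytool(th,r=21,z=84):
    a=np.radians(th);P=np.array([95-50*np.cos(a),-50*np.sin(a)])+r*np.array([np.sin(a),-np.cos(a)])
    return [*pw(*P),z],YAW+th-90
E
python3 - <<'E'
from h import *
c=np.array(getcmd()['p']);e,y=ytool(74,40,160)
plan(c+(np.array(e)-c)/1.0,yaw=y)
e,y=ytool(74,40,84);plan(e,yaw=y)
e,y=ytool(74,25,84);plan(e,yaw=y)
E
```

```text
delta [11.83, 2.95, -5.92] twist [0.0, 16.0, -0.0] | cmd now [ 656.6 -294.6  160. ] [-90.    0.  -27.3]
delta [-0.0, 7.6, 0.0] twist [0.0, 0.0, -0.0] | cmd now [ 656.6 -294.6   84. ] [-90.    0.  -27.3]
delta [-1.5, -0.0, 0.0] twist [0.0, 0.0, -0.0] | cmd now [ 643.3 -287.8   84. ] [-90.    0.  -27.3]
```

```bash
python3 -m pendant '[{"delta_pos":[2,0,-1],"twist":[0,3,0],"grip":30},{"delta_pos":[4.7,0,-2.4],"twist":[0,6,0],"grip":10},{"delta_pos":[7.8,1,-3.9],"twist":[0,10,0],"grip":0},{"delta_pos":[10.5,2,-5.3],"twist":[0,14,0],"grip":0},{"delta_pos":[11.83,2.95,-5.92],"twist":[0,16,0],"grip":0}]' 20
python3 -m pendant '[{"delta_pos":[0,1,0],"twist":[0,0,0],"grip":0},{"delta_pos":[0,3,0],"twist":[0,0,0],"grip":0},{"delta_pos":[0,5,0],"twist":[0,0,0],"grip":0},{"delta_pos":[0,6.8,0],"twist":[0,0,0],"grip":0},{"delta_pos":[0,7.6,0],"twist":[0,0,0],"grip":0}]' 20
python3 - <<'E'
from h import *
s=state();print(s['ee_pos'],s['ee_rot'],s['force'],s['gripper_width'])
p,d=imaging.grab_frame("side");crop("side",p,150,80,110,110,"s14",5)
p,d=imaging.grab_frame("top");np.savez("pics/t14.npz",p=p,d=d);crop("top",p,290,110,110,100,"t14",6)
E
```

```text
time_s: 20.45
ee_pos: [657.8, -296.0, 157.9]
ee_rot: [-90.0, 0.0, -27.4]
force: [0.0, 0.7, 0.3]
gripper_width: 13.0
time_s: 20.95
ee_pos: [654.4, -293.1, 81.4]
ee_rot: [-90.0, 0.3, -27.2]
force: [0.8, -0.4, 0.9]
gripper_width: 0.7
[ 654.4463881  -293.13165511   81.36790838] [-89.99886751   0.29658013 -27.20994802] [ 0.80281973 -0.37930544  0.88779859] 0.6808689909845217
```

View pics/s14.png

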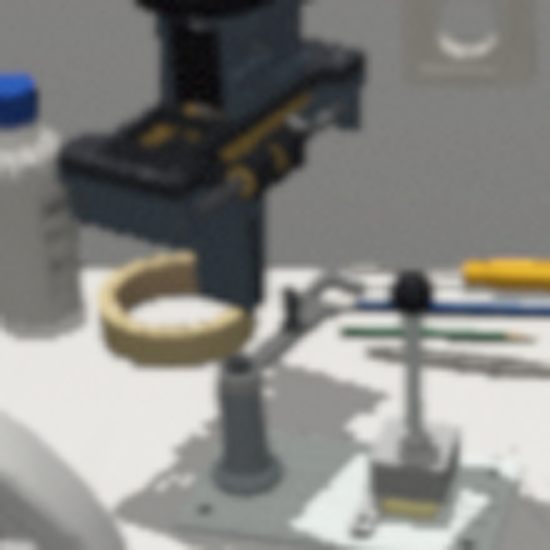

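View pics/t14.png

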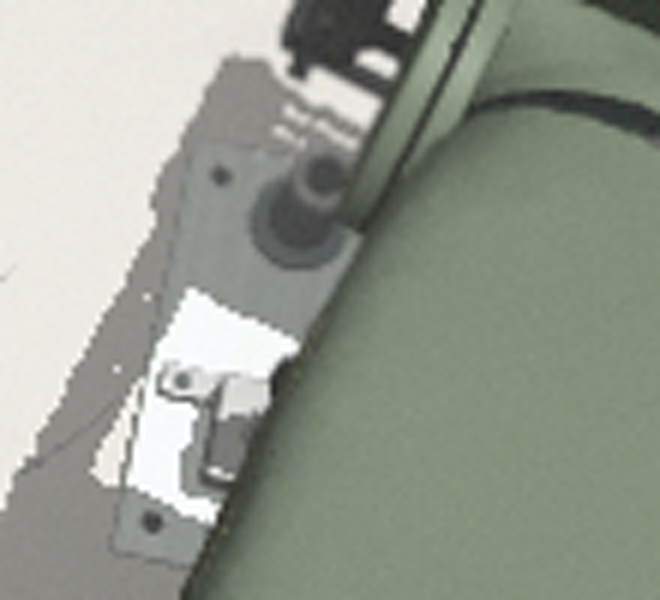

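The finger at (235,290) is behind the pin at (292,310), as intended. Start pushing.

```bash
python3 -m pendant '[{"delta_pos":[-0.3,0,0],"twist":[0,0,0],"grip":0},{"delta_pos":[-0.7,0,0],"twist":[0,0,0],"grip":0},{"delta_pos":[-1.1,0,0],"twist":[0,0,0],"grip":0},{"delta_pos":[-1.4,0,0],"twist":[0,0,0],"grip":0},{"delta_pos":[-1.5,0,0],"twist":[0,0,0],"grip":0}]' 20
python3 - <<'E'
from h import *
for th in (62,47,32,18,6): e,y=ytool(th,21,84);plan(e,yaw=y)
E
```

```text
time_s: 21.55
ee_pos: [643.0, -287.5, 84.4]
ee_rot: [-90.0, -0.0, -27.3]
force: [-0.3, 0.6, -0.1]
gripper_width: 0.8
delta [-1.49, -0.0, -0.32] twist [0.0, 12.0, -0.0] | cmd now [ 628.6 -283.8   84. ] [-90.    0.  -39.3]
delta [-1.36, -0.0, -0.38] twist [0.0, 15.0, -0.0] | cmd now [ 615.6 -278.1   84. ] [-90.    0.  -54.3]
delta [-1.37, -0.0, -0.37] twist [0.0, 15.0, -0.0] | cmd now [ 604.6 -269.2   84. ] [-90.    0.  -69.3]
delta [-1.27, -0.0, -0.36] twist [0.0, 14.0, -0.0] | cmd now [ 596.7 -258.6   84. ] [-90.    0.  -83.3]
delta [-1.09, -0.0, -0.33] twist [0.0, 12.0, 0.0] | cmd now [ 592.2 -248.1   84. ] [-90.   -0.  -95.3]
```

```bash
python3 -m pendant '[{"delta_pos":[-0.3,0,-0.05],"twist":[0,2.4,0],"grip":0},{"delta_pos":[-0.6,0,-0.1],"twist":[0,4.8,0],"grip":0},{"delta_pos":[-0.9,0,-0.17],"twist":[0,7.2,0],"grip":0},{"delta_pos":[-1.2,0,-0.24],"twist":[0,9.6,0],"grip":0},{"delta_pos":[-1.49,0,-0.32],"twist":[0,12,0],"grip":0}]' 20
python3 -m pendant '[{"delta_pos":[-0.27,0,-0.05],"twist":[0,3,0],"grip":0},{"delta_pos":[-0.55,0,-0.11],"twist":[0,6,0],"grip":0},{"delta_pos":[-0.82,0,-0.18],"twist":[0,9,0],"grip":0},{"delta_pos":[-1.1,0,-0.27],"twist":[0,12,0],"grip":0},{"delta_pos":[-1.36,0,-0.38],"twist":[0,15,0],"grip":0}]' 20
python3 - <<'E'
from h import *
s=state();print(s['ee_pos'],s['force'])
p,d=imaging.grab_frame("side");crop("side",p,150,80,110,110,"s15",5)
E
```

```text
time_s: 22.05
ee_pos: [629.4, -283.9, 84.3]
ee_rot: [-89.9, -0.1, -39.4]
force: [2.0, 0.5, -0.5]
gripper_width: 0.3
time_s: 22.55
ee_pos: [616.5, -278.3, 84.3]
ee_rot: [-89.9, -0.1, -54.4]
force: [2.6, 0.5, -0.0]
gripper_width: 0.5
[ 616.51489324 -278.31980551   84.29690233] [ 2.58385415  0.49647365 -0.02398971]
```

View pics/s15.png

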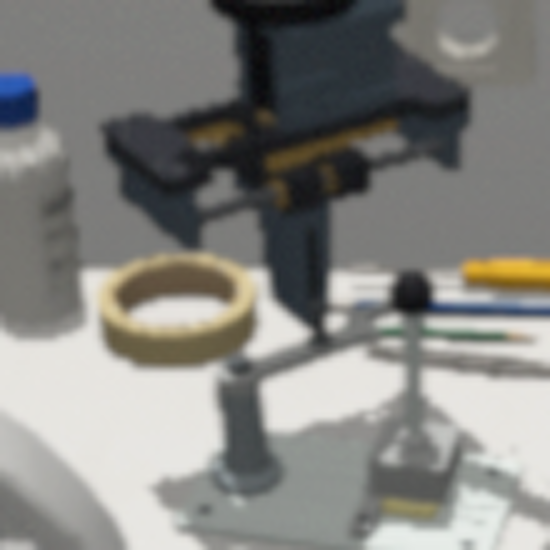

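The yoke is swinging round (pin at (320,330), push force about 2.5 N) and the weight is undisturbed. Continuing.

```bash
python3 -m pendant '[{"delta_pos":[-0.27,0,-0.05],"twist":[0,3,0],"grip":0},{"delta_pos":[-0.55,0,-0.11],"twist":[0,6,0],"grip":0},{"delta_pos":[-0.82,0,-0.18],"twist":[0,9,0],"grip":0},{"delta_pos":[-1.1,0,-0.27],"twist":[0,12,0],"grip":0},{"delta_pos":[-1.37,0,-0.37],"twist":[0,15,0],"grip":0}]' 20
python3 -m pendant '[{"delta_pos":[-0.25,0,-0.05],"twist":[0,2.8,0],"grip":0},{"delta_pos":[-0.5,0,-0.11],"twist":[0,5.6,0],"grip":0},{"delta_pos":[-0.76,0,-0.18],"twist":[0,8.4,0],"grip":0},{"delta_pos":[-1.02,0,-0.27],"twist":[0,11.2,0],"grip":0},{"delta_pos":[-1.27,0,-0.36],"twist":[0,14,0],"grip":0}]' 20
python3 - <<'E'
from h import *
s=state();print(s['ee_pos'],s['force'])
p,d=imaging.grab_frame("side");crop("side",p,150,80,110,110,"s16",5)
E
```

```text
time_s: 23.1
ee_pos: [605.4, -269.5, 84.3]
ee_rot: [-89.9, -0.1, -69.3]
force: [2.2, -0.8, -0.4]
gripper_width: 0.4
time_s: 23.6
ee_pos: [597.4, -259.0, 84.3]
ee_rot: [-89.9, -0.1, -83.3]
force: [2.7, -1.6, -1.1]
gripper_width: 0.5
[ 597.39738435 -259.01436756   84.26992657] [ 2.65704619 -1.56867662 -1.05067413]
```

View pics/s16.png

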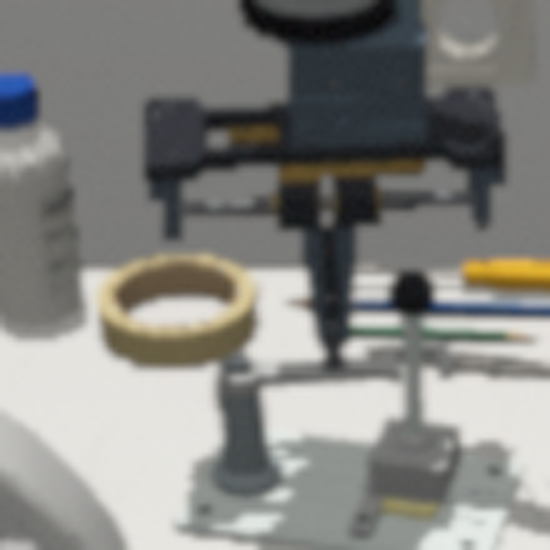

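```bash
python3 -m pendant '[{"delta_pos":[-0.22,0,-0.04],"twist":[0,2.4,0],"grip":0},{"delta_pos":[-0.44,0,-0.1],"twist":[0,4.8,0],"grip":0},{"delta_pos":[-0.66,0,-0.17],"twist":[0,7.2,0],"grip":0},{"delta_pos":[-0.88,0,-0.25],"twist":[0,9.6,0],"grip":0},{"delta_pos":[-1.09,0,-0.33],"twist":[0,12,0],"grip":0}]' 20
python3 - <<'E'
from h import *
s=state();print(wp(s['ee_pos']),s['force'])
for th in (1,-2,-4): e,y=ytool(th,21,84);plan(e,yaw=YAW-90 if th<1 else y)
E
```

```text
time_s: 24.15
ee_pos: [592.7, -248.6, 84.2]
ee_rot: [-89.9, -0.1, -95.3]
force: [2.1, -1.3, 0.5]
gripper_width: 0.7
[ 47.9803831  -26.51774852] [ 2.08872816 -1.25628599  0.51666805]
delta [-0.44, -0.0, -0.16] twist [0.0, 5.0, 0.0] | cmd now [ 591.  -243.6   84. ] [ -90.    -0.  -100.3]
delta [-0.27, -0.0, -0.1] twist [0.0, 1.0, 0.0] | cmd now [ 590.5 -240.7   84. ] [ -90.    -0.  -101.3]
delta [-0.18, -0.0, -0.07] twist [0.0, 0.0, 0.0] | cmd now [ 590.2 -238.8   84. ] [ -90.    -0.  -101.3]
```

```bash
python3 -m pendant '[{"delta_pos":[-0.09,0,-0.03],"twist":[0,1,0],"grip":0},{"delta_pos":[-0.18,0,-0.06],"twist":[0,2,0],"grip":0},{"delta_pos":[-0.27,0,-0.09],"twist":[0,3,0],"grip":0},{"delta_pos":[-0.36,0,-0.12],"twist":[0,4,0],"grip":0},{"delta_pos":[-0.44,0,-0.16],"twist":[0,5,0],"grip":0}]' 20
python3 -m pendant '[{"delta_pos":[-0.05,0,-0.02],"twist":[0,0.2,0],"grip":0},{"delta_pos":[-0.1,0,-0.04],"twist":[0,0.4,0],"grip":0},{"delta_pos":[-0.16,0,-0.06],"twist":[0,0.6,0],"grip":0},{"delta_pos":[-0.22,0,-0.08],"twist":[0,0.8,0],"grip":0},{"delta_pos":[-0.27,0,-0.1],"twist":[0,1,0],"grip":0}]' 20
python3 - <<'E'
from h import *
s=state();print(wp(s['ee_pos']),s['force'])
p,d=imaging.grab_frame("side");crop("side",p,150,80,110,110,"s17",5)
E
```

```text
time_s: 24.65
ee_pos: [591.3, -243.5, 84.1]
ee_rot: [-90.0, -0.0, -100.3]
force: [1.0, -0.9, -0.5]
gripper_width: 0.1
time_s: 25.15
ee_pos: [591.1, -241.8, 84.1]
ee_rot: [-89.9, -0.1, -101.3]
force: [3.2, -6.5, -0.2]
gripper_width: 0.8
[ 45.09025366 -20.19126669] [ 3.24641964 -6.48129587 -0.16489506]
```

View pics/s17.png

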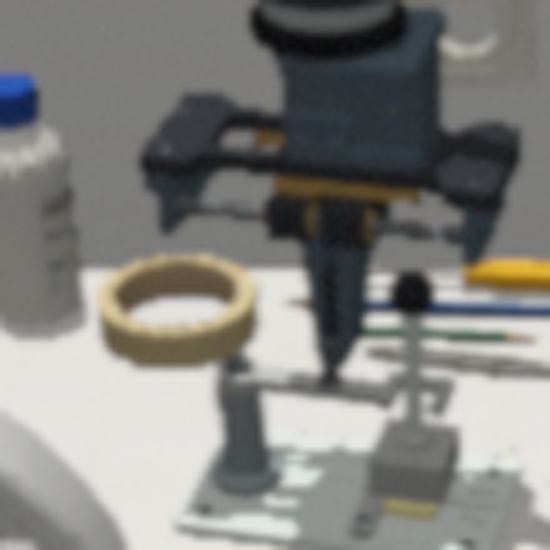

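```bash
python3 -m pendant '[{"delta_pos":[-0.03,0,0],"twist":[0,0,0],"grip":0},{"delta_pos":[-0.06,0,0],"twist":[0,0,0],"grip":0},{"delta_pos":[-0.1,0,0],"twist":[0,0,0],"grip":0},{"delta_pos":[-0.1,0,0],"twist":[0,0,0],"grip":0},{"delta_pos":[-0.1,0,0],"twist":[0,0,0],"grip":0}]' 20
python3 - <<'E'
from h import *
s=state();print(wp(s['ee_pos']),s['force'])
E
```

```text
time_s: 25.7
ee_pos: [591.1, -241.8, 84.2]
ee_rot: [-89.9, -0.2, -101.2]
force: [2.0, -7.4, 0.3]
gripper_width: 0.3
[ 45.12567589 -20.16827327] [ 1.9670942  -7.38596391  0.34448585]
```

The pin no longer moves under 7.6 N, so the yoke is at its stop. Retreating.

```bash
python3 -m pendant '[{"delta_pos":[0.3,0,0],"twist":[0,0,0],"grip":0},{"delta_pos":[1,0,0],"twist":[0,0,0],"grip":0},{"delta_pos":[2,0,0],"twist":[0,0,0],"grip":0},{"delta_pos":[3,-1,0],"twist":[0,0,0],"grip":0},{"delta_pos":[3,-4,0],"twist":[0,0,0],"grip":0}]' 20
python3 -m pendant '[{"delta_pos":[0,-3,0],"twist":[0,0,0],"grip":0},{"delta_pos":[0,-7,0],"twist":[0,0,0],"grip":0},{"delta_pos":[0,-11,0],"twist":[0,0,0],"grip":0},{"delta_pos":[0,-13,0],"twist":[0,0,0],"grip":0},{"delta_pos":[0,-13,0],"twist":[0,0,0],"grip":0}]' 20
python3 -m pendant '[{"delta_pos":[0,0,-4],"twist":[0,0,0],"grip":0},{"delta_pos":[-2,0,-8],"twist":[0,0,0],"grip":0},{"delta_pos":[-4,0,-12],"twist":[0,0,0],"grip":0},{"delta_pos":[-6,0,-15],"twist":[0,0,0],"grip":0},{"delta_pos":[-8,0,-18],"twist":[0,0,0],"grip":0}]' 20
python3 -m pendant '[{"delta_pos":[-4,0,0],"twist":[0,0,0],"grip":0},{"delta_pos":[-8,0,0],"twist":[0,0,0],"grip":0},{"delta_pos":[-11,0,0],"twist":[0,0,0],"grip":0},{"delta_pos":[-13,0,0],"twist":[0,0,0],"grip":0},{"delta_pos":[-13,0,0],"twist":[0,0,0],"grip":0}]' 20
python3 - <<'E'
from h import *
p,d=imaging.grab_frame("side");np.savez("pics/s18.npz",p=p,d=d);crop("side",p,170,110,100,90,"s18",7)
p,d=imaging.grab_frame("top");np.savez("pics/t18.npz",p=p,d=d);crop("top",p,290,120,90,90,"t18",6);cv2.imwrite("pics/t18full.png",cv2.resize(p[:,:,::-1],(800,600)))
print(state()['ee_pos'])
E
```

```text
time_s: 26.2
ee_pos: [582.2, -269.7, 121.6]
ee_rot: [-90.4, 0.1, -101.3]
force: [-0.7, 0.3, -0.6]
gripper_width: 0.2
time_s: 26.7
ee_pos: [586.0, -270.3, 258.6]
ee_rot: [-89.6, -0.1, -101.3]
force: [0.3, -0.8, 0.2]
gripper_width: 0.3
time_s: 27.2
ee_pos: [421.4, -154.4, 252.6]
ee_rot: [-90.2, 0.0, -101.3]
force: [0.7, -0.2, 0.1]
gripper_width: 0.6
time_s: 27.7
ee_pos: [448.6, -26.3, 252.7]
ee_rot: [-90.2, 0.0, -101.1]
force: [-0.3, -0.0, -0.5]
gripper_width: 0.3
[448.59821091 -28.25526136 253.00783096]
```

View pics/s18.png

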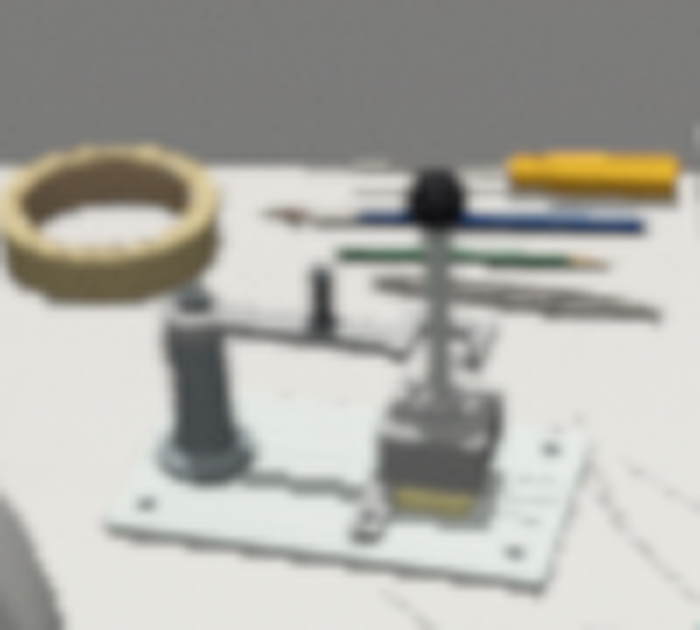

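View pics/t18.png

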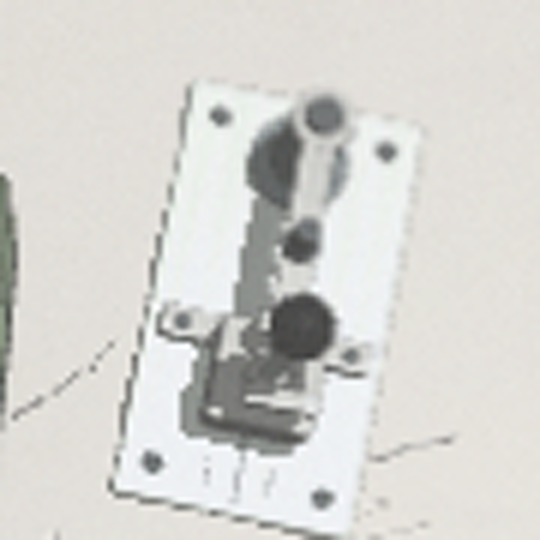

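View pics/t18full.png

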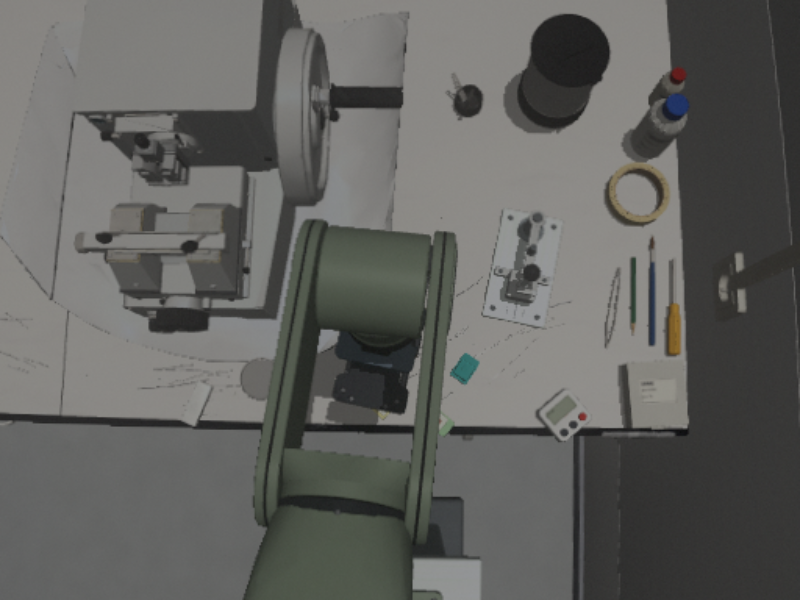

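The yoke is closed round the stem and the weight stands on the block. Last numeric check of ball, pin and cassette.

Run:
```python
from h import *
t=np.load('pics/t18.npz')['p'];s=np.load('pics/s18.npz')['p']
def blob(p,x0,y0,w,h,th):
    m=(p[y0:y0+h,x0:x0+w].max(2)<th).astype(np.uint8);n,l,st,ce=cv2.connectedComponentsWithStats(m);k=1+np.argmax(st[1:,4]);return ce[k]+[x0,y0],st[k]
a,i=blob(t,330,165,20,20,45);b,j=blob(s,225,128,18,18,60);print(a,i,b,j)
X,e=tri(tuple(b),tuple(a));print("ball",wp(X),X[2],e,"top@135",wp(plane("top",*a,135)))
print("pin mid",wp(plane("top",(301.5/6)-.5+290,(241.5/6)-.5+120,90)))
# base front/ends: yellow at visible z14 rear? red/yellow remaining; foot top corners z45
q=lambda x,y:((x+.5)/6-.5+290,(y+.5)/6-.5+120)
print("foot front top/bot",[wp(plane("top",*q(*v),z)).round(1).tolist() for v,z in(((203,418),45),((310,440),45))])
print("side ball expect",proj("side",[*pw(.5,0),135]),"stem row")
g=s.astype(int).mean(2)
for y in(146,150,154,162): print(y,g[y,226:240].astype(int),proj("side",[*pw(.5,0),135-(y-137.9)/.345]).round(1))
```

```text
[337. 177.] [ 6 12  3  1  3] [232.         138.60416667] [ 4  7  7  8 48]
ball [-4.22663616  4.95043811] 135.96578168252307 5.130736902385311 top@135 [-6.61855837  4.58658635]
pin mid [43.23845259  1.31458877]
foot front top/bot [[-21.2, 20.6], [-20.9, -21.2]]
side ball expect [231.64603374 137.97587159] stem row
146 [ 90  90  88  88  92  98  99  96  93  97 104 112 118 120] [231.8 146. ]
150 [108 108 119 125 118 107 101 102 112 127 138 143 147 147] [231.9 149.9]
154 [202 196 191 183 161 128 105 116 153 178 186 187 186 180] [231.9 153.7]
162 [189 182 187 193 174 135 107 112 139 152 138 120 142 181] [232.1 161.2]
```

Run:
```python
from h import *
print(wp(plane("top",339.9,173.9,135)))
s=state();print(s['time_s'],s['force'])
print(job.job_done())
```

```text
[ 1.28427654 -0.19889647]
27.8 [-0.0916356  -0.43671972  0.22259908]
the job is handed in; nothing more can be done
None
```

The job is done and handed in at 27.8 s of the allowed 67 s; no verdict was reported.

**What I did**
- **Cassette:** I gripped it lightly by its ends, turned it square and dragged it back along the bed until it slipped against the rail. The first placing left the wax about 0.8 mm to the right of the line, so I gripped it again and trimmed it.
- **Weight:** I picked it up by the ball at 60 N and lifted it clear. I eased the grip to 20 N and then 9 N until it hung plumb to about 0.03 rad, and gripped it firmly again. I stood it on the wax block and let go.
- **Yoke:** I pushed the pin round with the closed fingers. At the end it stayed put under about 7.6 N, which I took as the stop.

**Last checks**
- **Cassette:** before the weight went on, the wax was within about 0.5 mm of the line and flush with the rail. The foot hid most of the cassette after that, so I did not measure it again.
- **Weight:** the foot's centre is at about (0, -0.3) mm of the mark and the ball's at about (1.3, -0.2) mm. The stem looks upright in the side view, with the hook round it.
- **Yoke:** the pin's middle measured at (43, 1) mm of the mark, against 45, 0 when closed.
- **Surroundings:** the timer, dish and turquoise cassette look unmoved. The spare cassettes were mostly under the arm in the last picture, but the arm never went near them.

**What disagreed**
- My automatic ball detection in the last top picture locked onto the wrong pixels (5 mm disagreement between the two views). I discarded it, and the ball position above was read by eye from that picture.
- The ball crept about 3 mm down in the grip, so the foot touched about 3 mm earlier than planned. It pressed on the wax with roughly 13 N for a moment before I relieved it.

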